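Fetch the dip tin from behind the seasonings

ROBOT

A 6-joint arm with a two-finger parallel gripper is mounted at the origin on the work surface. World frame = base frame: x ahead of the robot, y to its left, z up, the work surface at z = 0. Lengths are in m, angles in rad, forces in N, time in s.
With the tool pointing down it reaches from about 0.25 to 0.775 m from the base axis. Payload 4 kg.
Tool frame: the origin (TCP) lies between the finger pads; the fingertips stand 19 mm ahead of it and the grasp point (between the pads) is the TCP (robot.tip_reach is the y of the fingertips in the tool frame, in m); y points along the fingers, x is the direction in which the jaws open and shut, and the axes are right-handed (so a half turn about y gives the same grasp; the last joint's range is limited). The gripper opens to 94 mm and grips with 3 to 60 N. Pads are 16 mm wide; open, the fingers measure 119 mm over their backs; the gripper's body (75 mm by 177 mm) begins 78 mm behind the grasp point.
Start: joints at [-1.223, 0.087, 1.371, -0, 1.684, -0.103], TCP at [0.24, -0.495, 0.225] pointing down, gripper open.
Joint ranges: [-3.1, 3.1], [-0.76, 2.03], [0.27, 2.55], [-1.08, 4.22], [0.17, 2.65], [-2.57, 2.57]. Speed limits (rad/s): [2.79, 2.79, 3.14, 3.14, 3.14, 3.14].

INTERFACE

Orientations are given as [roll, pitch, yaw] about the fixed x, y, z axes, in that order (R = Rz(yaw) Ry(pitch) Rx(roll)).
In Python, from bench import robot, imaging, order gives the robot as it stands.
- The arm moves only by the tool send_rows, never from a script. Its argument "moves" is text: rows parted by semicolons, each of 5 numbers parted by spaces: the gripper's target within -1 to 1 (shut at 1, half-way at 0, fully open at -1), then the shift along the tool's x, y, z in m, then the turn about the tool's y in degrees. In form: fingers tx ty tz roll; .... A call has exactly 10 rows; each row shifts and turns the commanded pose from where the row before left it, along the tool's axes as they then stand; what a row does not reach is not made up. A row lasts 1/12 s, in which the tool goes at most 41.7 mm and 7.16 degrees, less where a joint would pass 70% of its speed; a pose out of reach is approached as far as the arm can. A call with a gripper value outside its range is refused whole. The fingers move at their own pace and stop on an object; the grip force is fixed at half the most. Time passes only in rows, so rows that do not move let the fingers close, or fill a call up. It gives the time, the measured TCP pose, the force and the opening at its end, in the units of the state.
- robot.get_obs(): the state, without advancing time (a new reading comes with each control period).
- imaging.snapshot(name): name is "side" or "top" or "wrist"; returns a dict with "image" (384x512x3 uint8, red, green, blue), "mtx" (3x3 intrinsics, pixels), "dist" ([k1, k2, p1, p2, k3] as OpenCV has them; the pictures are not rectified), "R" (3x3) and "t" (3): a world point X has camera coordinates R X + t. Camera axes: x right, y down, z forward; pixel columns grow to the right and rows downward; lengths in m; the calibration is good to about 2 mm. A picture is of the moment at which its call begins. There is no depth.
- order.close_job(): hands the job in, once; it reports no verdict.
Trained networks look in a picture, given as the dict that the camera call returned (one of the last four; its "shot" number tells which), for a name from the list of things; names that differ only in an ending like _2 or _b are one class to them, and where a whole thing is asked for, a point or a joint stands for the part that bears it (a point fixed in the world has none). Each returns a list of dicts, best first, with "conf" (0 to 1); they miss things now and then, are a little off and sometimes report something else, mostly with a low value. They report only what shows in the picture. A call takes as long as a camera call.
- imaging.recognise(picture, target): "centre" ([column, row] in pixels, amid what is visible of it).
- imaging.landmark_of(picture, target): "centre" ([column, row] in pixels: a listed point, or the origin of a listed thing).
The state is a dict: "time": time; "joint_positions": joint angles; "qvel": joint speeds; "joint_torque": joint torques, N m; "tool_pos": TCP position; "ee_rot": TCP orientation; "wrist_force": force on the tool from outside, world axes, zero at the start; "wrist_torque": the same for the moment, N m; "width": finger opening in m.
Only numpy, scipy, OpenCV 4.12 (cv2) and the standard library are available. Lean on these libraries where they do the work, as an engineer would, in place of code of your own. Each camera call takes 0.05 s, during which the arm holds its last target.

TASK

Get the flat aluminium tin out from behind the three seasonings in the bamboo rack: first stand all three seasonings upright on the shallow metal side tray, then set the tin flat on the middle of the grey plate while they are all still on the tray. After that put each seasoning back upright in the rack on the very spot where it stood before. Do not tip anything over, and leave the brush where it lies.

Things in the scene. Friction and masses are not known exactly. Their poses are not given: they have to be found in the camera images.
- rack: Low bamboo rack, fixed. Origin on the counter; x points to its back, y across. Floor 8 mm thick, x -75 to 110, y -113 to 113 mm; rails 22 mm high, 8 mm thick along back and sides, front open. Three flat dark round marks (50 mm across) on the floor at x -42, y -66, 0, 66 mm: at the start a seasoning stands centred on each, in any order; the tin lies behind them, near x 27 mm.
- tray: Shallow rectangular dull grey metal side tray, fixed, empty at the start, 240 mm along its x, 110 mm along its y axis. Origin at the centre of its underside; floor 4 mm thick, thin rim 10 mm high. It lies left or right of the rack. The three seasonings fit in a row along its x axis, for example at x = -75, 0 and 75 mm.
- plate: Round grey stoneware plate, fixed, empty at the start, 204 mm across the rim, 16 mm high. Origin at the centre of its underside; flat inner floor 8 mm above the origin, about 160 mm across. It lies on the other side of the rack from the tray.
- tin: Closed flat rectangular aluminium tin, 58 mm along its x axis, 110 mm along its y axis, 38 mm high, about 250 g. Origin at the centre of its underside. Grip it across the 58 mm; the seasonings before it bar the front finger until they are cleared. Behind it some 45 mm are free to the rack's back rail.
- mill: Dark wooden pepper mill, round and upright, 97 mm high: foot 46 mm in diameter up to 36 mm, narrow waist of 32 mm up to 48 mm, straight head of 40 mm in diameter from 48 to 86 mm, small steel ball on top. Origin at the centre of its underside, z up. About 150 g; grip the head.
- jar: White ceramic jar with a flat cork stopper, a plain upright cylinder 46 mm in diameter and 80 mm high, stopper 38 mm in diameter and 10 mm more (90 mm in all). Origin at the centre of its underside, z up. About 200 g.
- shaker: Slim stainless steel shaker, upright cylinder 36 mm in diameter and 80 mm high with a domed top (94 mm in all). Origin at the centre of its underside, z up. About 150 g.
- brush: Blue silicone brush lying crosswise on the counter in front of the rack, about 190 mm long, 16 mm high. Origin near the middle of its underside. Not part of the job: leave it.

How it is judged:
By the outcome, as a careful person would: the job done as asked, in the order asked, and still so for the second after the job is handed in, with the robot touching nothing.
It also fails if it takes over 138 s, if anything falls off the work surface, if the arm or the gripper's body presses on something with over 40 N, if the wrist force passes 120 N, or if a joint passes its speed limit or range.

## Working session

There is one attempt and no reset: what is moved stays moved. The work goes in short steps, Python scripts to look and compute and a tool call to move; the robot and the scene stay as the last step left them, time stands still between calls to the robot, and variables do not carry over. Pictures are saved under pics/ and viewed, and the job is handed in when it is done.

Besides the shell and the picture viewer there is one more tool, called after ">>>" as a command line: name --argument value ..., lists and objects as JSON in quotes. send_rows: Moves the arm, as the interface text tells. Its arguments: {"type":"object","properties":{"moves":{"type":"string"}},"required":["moves"]}

```bash
ls; mkdir -p pics
cat > h.py <<'E'
import numpy as np, cv2
from bench import robot, imaging, order
def ray(s,px):
    p=cv2.undistortPoints(np.array([[px]],float),s["mtx"],np.array(s["dist"],float))[0,0]
    R=np.array(s["R"]);t=np.array(s["t"])
    return -R.T@t, R.T@np.array([p[0],p[1],1.])
def at_z(s,px,z):
    c,d=ray(s,px); return c+d*(z-c[2])/d[2]
def proj(s,X):
    R=np.array(s["R"]); rv=cv2.Rodrigues(R)[0]
    return cv2.projectPoints(np.array(X,float).reshape(-1,3),rv,np.array(s["t"],float),np.array(s["mtx"],float),np.array(s["dist"],float))[0].reshape(-1,2)
def save(s,n,im=None): cv2.imwrite("pics/"+n+".png",cv2.cvtColor(s["image"] if im is None else im,cv2.COLOR_RGB2BGR))
E
python3 - <<'E'
from h import *
np.set_printoptions(precision=4,suppress=True)
print(robot.get_obs())
for n in ["top","side"]:
    s=imaging.snapshot(n); s["mtx"]=np.array(s["mtx"],float); save(s,n+"0")
    print(n, -np.array(s["R"]).T@np.array(s["t"]))
    for k in ["rack","tray","plate","tin","mill","jar","shaker","brush"]:
        r=imaging.landmark_of(s,k)
        for q in r[:2]:
            print(k,np.round(q["centre"],1),round(q["conf"],2),at_z(s,q["centre"],{"tin":.008,"mill":.008,"jar":.008,"shaker":.008}.get(k,0)))
E
```

```text
pics
{'time': 0.0, 'joint_positions': array([-1.2231,  0.088 ,  1.3722, -0.    ,  1.6836, -0.1031]), 'qvel': array([ 0.0006, -0.    ,  0.0013,  0.0002, -0.002 ,  0.0017]), 'joint_torque': array([ -0.0011, -34.0187, -30.2426,   0.0716,   0.033 ,  -0.0002]), 'tool_pos': array([ 0.2394, -0.4946,  0.2233]), 'ee_rot': array([-1.5706,  0.0022, -1.12  ]), 'wrist_force': array([-0.6601, -0.4557, -0.0845]), 'wrist_torque': array([ 0.0124, -0.0343, -0.0196]), 'width': 0.09386811501949621}
top [ 0.3822 -0.0126  1.1678]
rack [244.7 161.6] 0.93 [0.6232 0.0107 0.    ]
rack [240.  177.3] 0.28 [0.5816 0.0236 0.    ]
tray [362.8 208.7] 0.88 [ 0.4931 -0.2949  0.    ]
plate [138.9 201.6] 0.71 [0.5219 0.2904 0.    ]
tin [244.3 152.9] 0.79 [0.6448 0.0112 0.008 ]
mill [241.8 177.7] 0.85 [0.5791 0.0187 0.008 ]
jar [215.7 178.1] 0.92 [0.5793 0.0866 0.008 ]
shaker [269.1 177.3] 0.69 [ 0.5788 -0.0522  0.008 ]
brush [268.9 236.5] 0.85 [ 0.4262 -0.0486  0.    ]
side [ 0.491  -0.7198  0.8392]
rack [279.3 184. ] 0.86 [0.6173 0.0208 0.    ]
tray [243.8 309.9] 0.97 [ 0.5125 -0.2915  0.    ]
tray [278.8 185.6] 0.47 [0.6155 0.0159 0.    ]
plate [226.6 112.2] 0.9 [0.5073 0.2883 0.    ]
plate [294.1 182.5] 0.51 [0.6522 0.0227 0.    ]
tin [291.7 183.1] 0.71 [0.6449 0.0142 0.008 ]
mill [265.  183.3] 0.95 [0.5835 0.0185 0.008 ]
jar [258.5 163.5] 0.8 [0.5743 0.0829 0.008 ]
shaker [270.9 203.2] 0.62 [ 0.5907 -0.0416  0.008 ]
brush [198.8 213.5] 0.88 [ 0.43   -0.0517  0.    ]
```

View pics/top0.png

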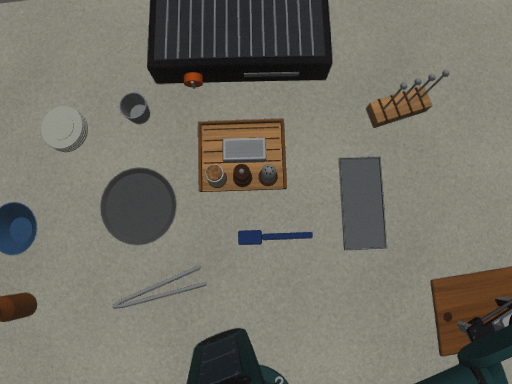

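View pics/side0.png

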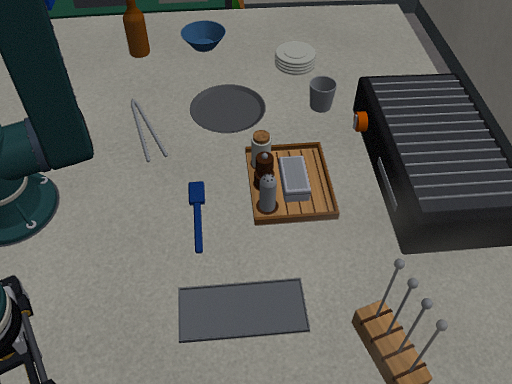

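Run:
```python
import cv2
a=cv2.imread("pics/top0.png")
cv2.imwrite("pics/top0_rack.png",cv2.resize(a[105:205,185:300],None,fx=6,fy=6,interpolation=cv2.INTER_CUBIC)[:600])
cv2.imwrite("pics/top0_tray.png",cv2.resize(a[145:260,325:400],None,fx=5,fy=5,interpolation=cv2.INTER_CUBIC))
b=cv2.imread("pics/side0.png")
cv2.imwrite("pics/side0_rack.png",cv2.resize(b[125:230,235:345],None,fx=5.7,fy=5.7,interpolation=cv2.INTER_CUBIC))
```

```text
(no output)
```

View pics/top0_rack.png

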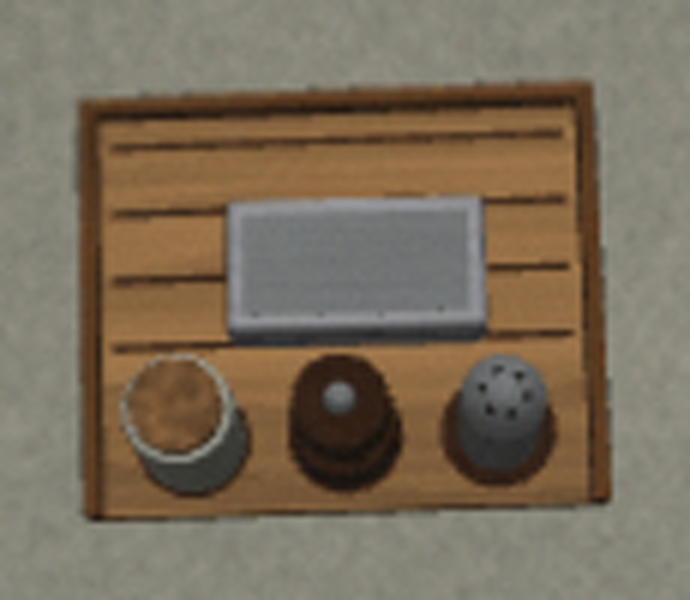

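View pics/side0_rack.png

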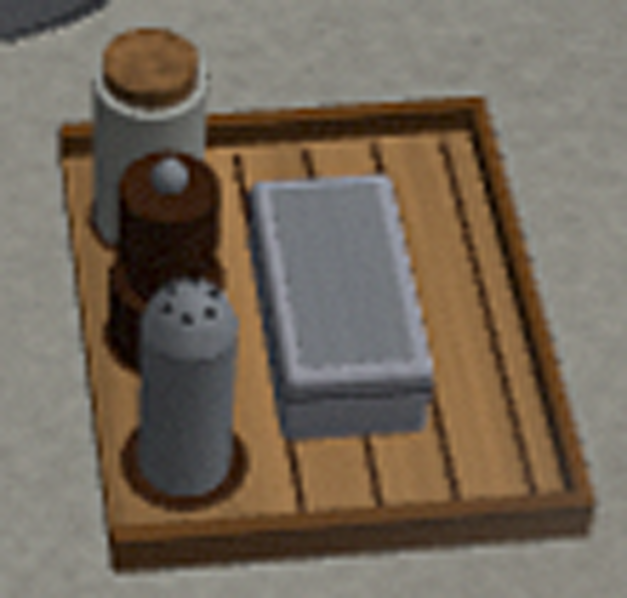

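View pics/top0_tray.png

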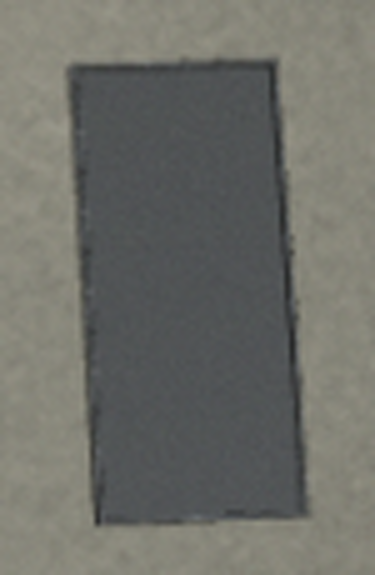

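```bash
cat > fit.py <<'E'
from h import *
from scipy.optimize import least_squares
np.set_printoptions(precision=4,suppress=True)
T=imaging.snapshot("top");S=imaging.snapshot("side")
t=lambda x,y,f,o:[(x+.5)/f-.5+o[0],(y+.5)/f-.5+o[1]]
def fit(views,x0,lab):
    # views: list of (shot, [(px, localpt)])
    def w(p,X): 
        c,s_=np.cos(p[2]),np.sin(p[2]); X=np.array(X,float)
        return np.c_[p[0]+c*X[:,0]-s_*X[:,1],p[1]+s_*X[:,0]+c*X[:,1],X[:,2]]
    def res(p):
        return np.concatenate([(proj(s,w(p,[l for _,l in v]))-np.array([q for q,_ in v])).ravel() for s,v in views])
    r=least_squares(res,x0); print(lab,r.x,np.degrees(r.x[2]),"res",np.round(res(r.x),1)); return r.x
o=(185,105);a=(235,125)
for h in [.022,.03]:
    tv=[(t(80,100,6,o),(.110,.113,h)),(t(592,83,6,o),(.110,-.113,h)),(t(608,500,6,o),(-.075,-.113,h)),(t(90,518,6,o),(-.075,.113,h))]
    sv=[(t(485,98,5.7,a),(.110,.113,h)),(t(593,503,5.7,a),(.110,-.113,h)),(t(108,532,5.7,a),(-.075,-.113,h)),(t(60,128,5.7,a),(-.075,.113,h))]
    fit([(T,tv)],[.62,.015,0],f"rack T {h}");fit([(S,sv)],[.62,.015,0],f"rack S {h}");r=fit([(T,tv),(S,sv)],[.62,.015,0],f"rack TS {h}")
    if h==.022: rack=r
h=.046
tv=[(t(229,203,6,o),(.029,.055,h)),(t(484,196,6,o),(.029,-.055,h)),(t(488,323,6,o),(-.029,-.055,h)),(t(230,333,6,o),(-.029,.055,h))]
sv=[(t(253,183,5.7,a),(-.029,.055,h)),(t(388,178,5.7,a),(.029,.055,h)),(t(432,382,5.7,a),(.029,-.055,h)),(t(290,388,5.7,a),(-.029,-.055,h))]
fit([(T,tv)],[.64,.015,0],"tin T");fit([(S,sv)],[.64,.015,0],"tin S");fit([(T,tv),(S,sv)],[.64,.015,0],"tin TS")
o=(325,145);h=.01
tv=[(t(68,65,5,o),(.12,.055,h)),(t(276,60,5,o),(.12,-.055,h)),(t(307,515,5,o),(-.12,-.055,h)),(t(97,523,5,o),(-.12,.055,h))]
fit([(T,tv)],[.5,-.29,0],"tray T")
for x,y,ht,n in[(178,410,.098,'jarcork'),(338,393,.105,'millball'),(503,380,.100,'shakertop')]:
    print(n,at_z(T,t(x,y,6,(185,105)),ht))
for x,y,ht,n in[(151,63,.098,'jarcork'),(170,175,.102,'millball'),(190,290,.1,'shakertop')]:
    print(n,at_z(S,t(x,y,5.7,a),ht))
c,s_=np.cos(rack[2]),np.sin(rack[2])
for y in(.066,0,-.066): print("mark",rack[0]+c*-.042-s_*y,rack[1]+s_*-.042+c*y)
for n in "tin","mill","jar","shaker","plate":
    A=[(s,imaging.landmark_of(s,n)) for s in (T,S)]
    (c1,d1),(c2,d2)=[ray(s,q[0]["centre"]) for s,q in A if q]
    k=np.linalg.lstsq(np.c_[d1,-d2],c2-c1,rcond=None)[0]; print(n,"tri",(c1+k[0]*d1+c2+k[1]*d2)/2)
E
python3 fit.py
```

```text
rack T 0.022 [0.6212 0.0178 0.0159] 0.9117360287673207 res [-0.3  0.1  0.3 -0.2  0.9  0.1 -1.   0. ]
rack S 0.022 [0.6212 0.0199 0.0074] 0.4237140485287164 res [ 0.2 -0.6  0.3  0.3 -0.2  1.2 -0.2 -1.4]
rack TS 0.022 [0.6211 0.0187 0.0115] 0.6580167456028674 res [-0.4 -0.1  0.2  0.   0.4  0.3 -1.5 -0.1  0.  -0.4  0.5  0.5  0.   1.8
 -0.4 -1. ]
rack T 0.03 [0.6195 0.0176 0.0159] 0.9113433239818597 res [-0.6 -0.2  0.6 -0.4  1.2  0.3 -1.3  0.2]
rack S 0.03 [0.6198 0.0131 0.0072] 0.4128160645915235 res [ 0.5 -1.1  0.8  0.5 -0.6  1.5 -0.6 -1.8]
rack TS 0.03 [0.6198 0.0156 0.0115] 0.6572562997436033 res [ 0.3 -0.5  1.5 -0.4  1.9  0.3 -0.7 -0.1  0.  -1.9  0.7 -0.6 -0.5  0.6
 -0.9 -2.5]
tin T [0.6477 0.0106 0.0121] 0.6947920821564169 res [-0.4 -0.3  0.2 -0.5  0.3  0.6 -0.2  0.2]
tin S [0.6476 0.0086 0.0026] 0.14684324920751224 res [-0.5  0.3  0.6 -0.3  0.8 -0.3 -0.9  0.3]
tin TS [0.6477 0.0098 0.0069] 0.39737364044539847 res [-0.  -0.4  0.6 -0.4  0.6  0.7  0.1  0.2 -0.6 -0.   0.5 -0.7  0.8 -0.8
 -0.8 -0.1]
tray T [ 0.5092 -0.2919  0.0151] 0.8661881257153321 res [ 0.3 -0.3 -0.2 -0.5  0.1  0.2 -0.1  0.5]
jarcork [0.5767 0.0823 0.098 ]
millball [0.5811 0.0179 0.105 ]
shakertop [ 0.5861 -0.0479  0.1   ]
jarcork [0.579  0.0826 0.098 ]
millball [0.5798 0.0157 0.102 ]
shakertop [ 0.5815 -0.042   0.1   ]
mark 0.5783702548488968 0.0842191760323265
mark 0.5791282190637866 0.018223528522441818
mark 0.5798861832786765 -0.047772118987442866
tin tri [0.6482 0.0075 0.0193]
mill tri [0.5805 0.0181 0.0088]
jar tri [0.5824 0.0831 0.0106]
shaker tri [ 0.5824 -0.0504  0.0135]
plate tri [0.5085 0.2875 0.0039]
```

```bash
cat > p.py <<'E'
import sys
from h import *
# usage: p.py x y z yawdeg [n]  -> total & rows
x,y,z,yw=map(float,sys.argv[1:5]); n=int(sys.argv[5]) if len(sys.argv)>5 else 10
o=robot.get_obs(); p=np.array(o["tool_pos"]); y0=o["ee_rot"][2]; y1=np.radians(yw)
print("t %.2f pos"%o["time"],np.round(p,4),"rpy",np.round(np.degrees(o["ee_rot"]),2),"w %.4f"%o["width"],"j",np.round(o["joint_positions"],2))
d=np.array([x,y,z])-p; r=-np.degrees(y1-y0)/n; 
print("world d",np.round(d,4),"roll total %.1f"%(r*n))
for i in range(n):
    a=y0+(y1-y0)*i/n; c,s=np.cos(a),np.sin(a); q=d/n
    print("%.4f %.4f %.4f %.2f"%(c*q[0]+s*q[1],-q[2],-s*q[0]+c*q[1],r))
E
python3 p.py .581 -.048 .2 0.6 15
```

```text
t 1.50 pos [ 0.2396 -0.4951  0.2245] rpy [-9.000e+01 -1.000e-02 -6.417e+01] w 0.0942 j [-1.22  0.09  1.37  0.    1.68 -0.1 ]
world d [ 0.3414  0.4471 -0.0245] roll total -64.8
-0.0169 0.0016 0.0335 -4.32
-0.0143 0.0016 0.0346 -4.32
-0.0117 0.0016 0.0356 -4.32
-0.0090 0.0016 0.0364 -4.32
-0.0062 0.0016 0.0370 -4.32
-0.0034 0.0016 0.0373 -4.32
-0.0006 0.0016 0.0375 -4.32
0.0022 0.0016 0.0374 -4.32
0.0050 0.0016 0.0372 -4.32
0.0078 0.0016 0.0367 -4.32
0.0106 0.0016 0.0360 -4.32
0.0133 0.0016 0.0351 -4.32
0.0159 0.0016 0.0340 -4.32
0.0184 0.0016 0.0327 -4.32
0.0208 0.0016 0.0312 -4.32
```

>>> send_rows --moves "-1 -0.017 0.0016 0.0335 -4.3; -1 -0.0143 0.0016 0.0346 -4.3; -1 -0.0117 0.0016 0.0356 -4.3; -1 -0.009 0.0016 0.0364 -4.3; -1 -0.0062 0.0016 0.037 -4.3; -1 -0.0034 0.0016 0.0373 -4.3; -1 -0.0006 0.0016 0.0375 -4.3; -1 0.0022 0.0016 0.0374 -4.3; -1 0.005 0.0016 0.0372 -4.3; -1 0.0078 0.0016 0.0367 -4.3"

```text
time: 2.33
tool_pos: [0.4683, -0.1956, 0.2087]
ee_rot: [-1.571, -0.001, -0.366]
wrist_force: [0.3, 0.5, 0.3]
width: 0.0937
```

```bash
python3 p.py .581 -.048 .18 0.6 7
```

```text
t 2.33 pos [ 0.4683 -0.1956  0.2087] rpy [-9.001e+01 -5.000e-02 -2.096e+01] w 0.0937 j [-0.51 -0.    1.5  -0.    1.65 -0.14]
world d [ 0.1127  0.1476 -0.0287] roll total -21.6
0.0075 0.0041 0.0254 -3.08
0.0088 0.0041 0.0250 -3.08
0.0102 0.0041 0.0245 -3.08
0.0115 0.0041 0.0239 -3.08
0.0127 0.0041 0.0233 -3.08
0.0140 0.0041 0.0225 -3.08
0.0152 0.0041 0.0218 -3.08
```

>>> send_rows --moves "-1 0.0075 0.004 0.0254 -3.1; -1 0.0088 0.004 0.025 -3.1; -1 0.0102 0.004 0.0245 -3.1; -1 0.0115 0.004 0.0239 -3.1; -1 0.0127 0.004 0.0233 -3.1; -1 0.014 0.004 0.0225 -3.1; -1 0.0152 0.004 0.0218 -3.1; -1 0 0 0 0; -1 0 0 0 0; -1 0 0 0 0"

```text
time: 3.17
tool_pos: [0.5802, -0.0504, 0.1805]
ee_rot: [-1.571, 0.001, 0.009]
wrist_force: [-0.3, -0.5, 0.5]
width: 0.0942
```

```bash
python3 p.py .581 -.048 .076 0.6 7
python3 - <<'E'
from h import *
s=imaging.snapshot("wrist");save(s,"w1")
for X in [(.581,-.048,.1),(.581,-.048,.008),(.579,.018,.1),(.579,.083,.1),(.648,.009,.046)]: print(X,proj(s,X)[0])
E
```

```text
t 3.17 pos [ 0.5802 -0.0504  0.1805] rpy [-9.004e+01  3.000e-02  4.900e-01] w 0.0942 j [-0.18  0.17  1.36 -0.    1.61 -0.19]
world d [ 0.0008  0.0024 -0.1045] roll total -0.1
0.0001 0.0149 0.0003 -0.02
0.0001 0.0149 0.0003 -0.02
0.0001 0.0149 0.0003 -0.02
0.0001 0.0149 0.0003 -0.02
0.0001 0.0149 0.0003 -0.02
0.0001 0.0149 0.0003 -0.02
0.0001 0.0149 0.0003 -0.02
(0.581, -0.048, 0.1) [255.51027404 203.5183755 ]
(0.581, -0.048, 0.008) [255.43731135 177.59741619]
(0.579, 0.018, 0.1) [253.60954711 115.00408462]
(0.579, 0.083, 0.1) [254.42996255  18.50526253]
(0.648, 0.009, 0.046) [331.82828262 124.665744  ]
```

View pics/w1.png

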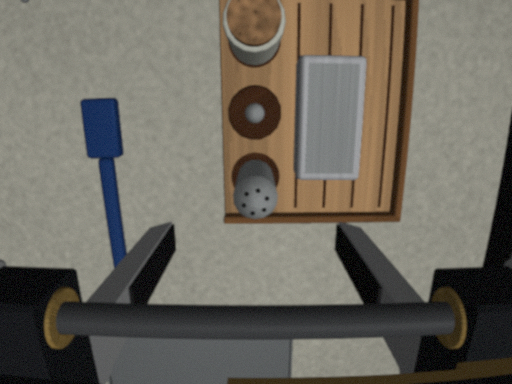

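>>> send_rows --moves "-1 0 0.018 0.0005 0; -1 0 0.018 0.0005 0; -1 0 0.018 0.0005 0; -1 0 0.018 0.0005 0; -1 0 0.018 0.0005 0; -1 0 0.0145 0.0005 0; -1 0 0 0 0; -1 0 0 0 0; 0.2 0 0 0 0; 0.5 0 0 0 0"

```text
time: 4.05
tool_pos: [0.5815, -0.0477, 0.078]
ee_rot: [-1.572, -0.003, 0.008]
wrist_force: [-0.1, 0.0, 0.2]
width: 0.0844
```

>>> send_rows --moves "1 0 0 0 0; 1 0 0 0 0; 1 0 0 0 0; 1 0 0 0 0; 1 0 0 0 0; 1 0 0 0 0; 1 0 0 0 0; 1 0 0 0 0; 1 0 0 0 0; 1 0 0 0 0"

```text
time: 4.88
tool_pos: [0.5805, -0.047, 0.0759]
ee_rot: [-1.571, 0.0, 0.009]
wrist_force: [-0.1, 0.8, -0.1]
width: 0.0357
```

```bash
python3 p.py .511 -.292 .2 -70 14
```

```text
t 4.88 pos [ 0.5805 -0.047   0.0759] rpy [-90.     0.     0.53] w 0.0357 j [-0.18  0.23  1.5  -0.    1.4  -0.19]
world d [-0.0695 -0.245   0.1241] roll total 70.5
-0.0051 -0.0089 -0.0175 5.04
-0.0036 -0.0089 -0.0178 5.04
-0.0020 -0.0089 -0.0181 5.04
-0.0004 -0.0089 -0.0182 5.04
0.0012 -0.0089 -0.0182 5.04
0.0028 -0.0089 -0.0180 5.04
0.0044 -0.0089 -0.0177 5.04
0.0059 -0.0089 -0.0172 5.04
0.0074 -0.0089 -0.0166 5.04
0.0088 -0.0089 -0.0159 5.04
0.0102 -0.0089 -0.0151 5.04
0.0115 -0.0089 -0.0141 5.04
0.0127 -0.0089 -0.0131 5.04
0.0138 -0.0089 -0.0119 5.04
```

>>> send_rows --moves "1 0 -0.005 0 0; 1 0 -0.02 0 0; 1 0 -0.025 0 0; 1 0 -0.03 0 0; 1 0 -0.03 0 0; 1 0 -0.014 0 0; 1 0 0 -0.015 5; 1 0 0 -0.02 5; 1 0 0 -0.022 5; 1 0 0 -0.02 5"

```text
time: 5.72
tool_pos: [0.5703, -0.1238, 0.2]
ee_rot: [-1.571, 0.0, -0.344]
wrist_force: [0.2, 0.6, -1.2]
width: 0.0355
```

```bash
python3 p.py .584 -.291 .2 -70 10
```

```text
t 5.72 pos [ 0.5703 -0.1238  0.2   ] rpy [-90.02   0.   -19.69] w 0.0355 j [-0.31  0.17  1.33 -0.    1.64  0.03]
world d [ 0.0137 -0.1672  0.    ] roll total 50.3
0.0069 -0.0000 -0.0153 5.03
0.0082 -0.0000 -0.0146 5.03
0.0095 -0.0000 -0.0138 5.03
0.0107 -0.0000 -0.0129 5.03
0.0118 -0.0000 -0.0120 5.03
0.0128 -0.0000 -0.0109 5.03
0.0137 -0.0000 -0.0097 5.03
0.0145 -0.0000 -0.0085 5.03
0.0152 -0.0000 -0.0072 5.03
0.0157 -0.0000 -0.0058 5.03
```

>>> send_rows --moves "1 0.007 0 -0.0153 5; 1 0.0082 0 -0.0146 5; 1 0.0095 0 -0.0138 5; 1 0.0107 0 -0.0129 5; 1 0.0118 0 -0.012 5; 1 0.0128 0 -0.0109 5; 1 0.0137 0 -0.0097 5; 1 0.0145 0 -0.0085 5; 1 0.0152 0 -0.0072 5; 1 0.0157 0 -0.0058 5"

```text
time: 6.55
tool_pos: [0.5852, -0.2909, 0.1997]
ee_rot: [-1.571, 0.001, -1.217]
wrist_force: [-0.7, 0.1, -2.2]
width: 0.0355
```

```bash
python3 p.py .584 -.291 .073 -70 10
```

```text
t 6.55 pos [ 0.5852 -0.2909  0.1997] rpy [-9.004e+01  3.000e-02 -6.972e+01] w 0.0355 j [-0.55  0.33  1.14 -0.    1.68  0.67]
world d [-1.200e-03 -1.000e-04 -1.267e-01] roll total 0.3
-0.0000 0.0127 -0.0001 0.03
-0.0000 0.0127 -0.0001 0.03
-0.0000 0.0127 -0.0001 0.03
-0.0000 0.0127 -0.0001 0.03
-0.0000 0.0127 -0.0001 0.03
-0.0000 0.0127 -0.0001 0.03
-0.0000 0.0127 -0.0001 0.03
-0.0000 0.0127 -0.0001 0.03
-0.0000 0.0127 -0.0001 0.03
-0.0000 0.0127 -0.0001 0.03
```

>>> send_rows --moves "1 0 0.015 0 0; 1 0 0.022 0 0; 1 0 0.025 0 0; 1 0 0.022 0 0; 1 0 0.018 0 0; 1 0 0.012 0 0; 1 0 0.007 0 0; 1 0 0.004 0 0; 1 0 0.001 0 0; 1 0 0 0 0"

```text
time: 7.38
tool_pos: [0.586, -0.2905, 0.075]
ee_rot: [-1.57, -0.001, -1.212]
wrist_force: [-0.2, 1.0, -2.1]
width: 0.0357
```

```bash
python3 p.py .584 -.291 .073 -70 1; python3 -c "
from h import *
s=imaging.snapshot('side');save(s,'s1')"
```

```text
t 7.38 pos [ 0.586  -0.2905  0.075 ] rpy [-8.994e+01 -8.000e-02 -6.947e+01] w 0.0357 j [-0.55  0.38  1.31 -0.    1.44  0.67]
world d [-0.002  -0.0005 -0.002 ] roll total 0.5
-0.0002 0.0020 -0.0020 0.53
```

View pics/s1.png

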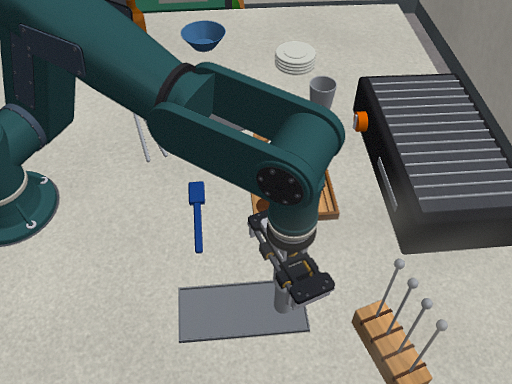

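>>> send_rows --moves "1 0 0.001 0 0; 1 0 0.001 0 0; 1 0 0.0005 0 0; 1 0 0 0 0; 1 0 0 0 0; 0 0 0 0 0; -0.3 0 0 0 0; -0.5 0 0 0 0; -0.5 0 0 0 0; -0.5 0 0 0 0"

```text
time: 8.27
tool_pos: [0.5855, -0.2903, 0.0716]
ee_rot: [-1.571, -0.0, -1.213]
wrist_force: [-0.3, -0.4, -0.5]
width: 0.0654
```

>>> send_rows --moves "-1 0 -0.01 0 0; -1 0 -0.02 0 0; -1 0 -0.03 0 0; -1 0 -0.03 0 0; -1 0 -0.03 0 0; -1 -0.012 0 0.006 -5; -1 -0.018 0 0.01 -5; -1 -0.018 0 0.012 -5; -1 -0.018 0 0.014 -5; -1 -0.016 0 0.016 -5"

```text
time: 9.1
tool_pos: [0.592, -0.1886, 0.1926]
ee_rot: [-1.57, -0.001, -0.772]
wrist_force: [0.7, 0.5, -0.4]
width: 0.0939
```

```bash
python3 p.py .579 .018 .185 0.6 9
```

```text
t 9.10 pos [ 0.592  -0.1886  0.1926] rpy [-8.998e+01 -7.000e-02 -4.425e+01] w 0.0939 j [-0.4   0.25  1.24 -0.    1.64  0.37]
world d [-0.013   0.2066 -0.0076] roll total -44.9
-0.0171 0.0008 0.0154 -4.98
-0.0156 0.0008 0.0169 -4.98
-0.0141 0.0008 0.0182 -4.98
-0.0125 0.0008 0.0193 -4.98
-0.0108 0.0008 0.0203 -4.98
-0.0090 0.0008 0.0212 -4.98
-0.0071 0.0008 0.0219 -4.98
-0.0052 0.0008 0.0224 -4.98
-0.0032 0.0008 0.0228 -4.98
```

>>> send_rows --moves "-1 -0.017 0.0008 0.0154 -5; -1 -0.0156 0.0008 0.0169 -5; -1 -0.0141 0.0008 0.0182 -5; -1 -0.0125 0.0008 0.0193 -5; -1 -0.0108 0.0008 0.0203 -5; -1 -0.009 0.0008 0.0212 -5; -1 -0.0071 0.0008 0.0219 -5; -1 -0.0052 0.0008 0.0224 -5; -1 -0.0032 0.0008 0.0228 -4.9; -1 0 0 0 0"

```text
time: 9.93
tool_pos: [0.5792, 0.0211, 0.1852]
ee_rot: [-1.569, -0.001, 0.014]
wrist_force: [-0.5, -0.5, 0.8]
width: 0.0939
```

```bash
python3 p.py .579 .018 .078 0.6 1;python3 - <<'E'
from h import *
s=imaging.snapshot("wrist");save(s,"w2")
for X in [(.579,.018,.105),(.579,.083,.098),(.648,.009,.046),(.58,-.048,.008)]: print(X,proj(s,X)[0])
E
```

```text
t 9.93 pos [0.5792 0.0211 0.1852] rpy [-8.989e+01 -5.000e-02  8.100e-01] w 0.0939 j [-0.06  0.16  1.36  0.    1.61 -0.08]
world d [-0.0002 -0.0031 -0.1072] roll total 0.2
-0.0002 0.1072 -0.0031 0.21
(0.579, 0.018, 0.105) [254.01373956 210.79837856]
(0.579, 0.083, 0.098) [255.27354424 124.06111816]
(0.648, 0.009, 0.046) [326.55820562 201.54623096]
(0.58, -0.048, 0.008) [254.27921828 240.53771531]
```

View pics/w2.png

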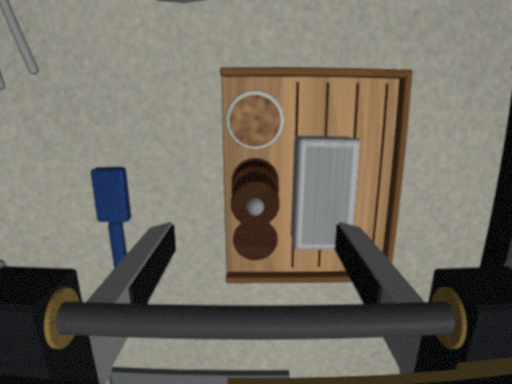

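>>> send_rows --moves "-1 0 0.018 0 0; -1 0 0.018 0 0; -1 0 0.018 0 0; -1 0 0.018 0 0; -1 0 0.018 -0.0005 0; -1 0 0.016 -0.0005 0; -1 0 0 0 0; -1 0 0 0 0; 0.2 0 0 0 0; 0.5 0 0 0 0"

```text
time: 10.82
tool_pos: [0.5808, 0.0157, 0.0802]
ee_rot: [-1.571, -0.003, 0.007]
wrist_force: [-0.2, 0.1, 0.1]
width: 0.0839
```

>>> send_rows --moves "1 0 0 0 0; 1 0 0 0 0; 1 0 0 0 0; 1 0 0 0 0; 1 0 0 0 0; 1 0 0 0 0; 1 0 0 0 0; 1 0 0 0 0; 1 0 0 0 0; 1 0 0 0 0"

```text
time: 11.65
tool_pos: [0.5795, 0.0163, 0.0782]
ee_rot: [-1.571, 0.0, 0.008]
wrist_force: [-0.9, 0.3, 0.1]
width: 0.0396
```

```bash
python3 p.py .579 .018 .078 0.6 1
```

```text
t 11.65 pos [0.5795 0.0163 0.0782] rpy [-9.0e+01  1.0e-02  4.3e-01] w 0.0396 j [-0.07  0.22  1.51 -0.    1.41 -0.08]
world d [-0.0005  0.0017 -0.0002] roll total -0.2
-0.0005 0.0002 0.0017 -0.17
```

>>> send_rows --moves "1 0 -0.005 0 0; 1 0 -0.02 0 0; 1 0 -0.025 0 0; 1 0 -0.03 0 0; 1 0 -0.03 0 0; 1 0 -0.014 0 0; 1 -0.004 0 -0.02 5; 1 -0.004 0 -0.025 5; 1 -0.003 0 -0.025 5; 1 -0.002 0 -0.025 5"

```text
time: 12.48
tool_pos: [0.554, -0.077, 0.2022]
ee_rot: [-1.571, 0.0, -0.345]
wrist_force: [0.1, 0.4, -2.3]
width: 0.0391
```

```bash
python3 p.py .51 -.292 .2 -70 10
```

```text
t 12.48 pos [ 0.554  -0.077   0.2022] rpy [-9.002e+01  1.000e-02 -1.978e+01] w 0.0391 j [-0.24  0.11  1.39 -0.    1.64  0.11]
world d [-0.044  -0.215  -0.0022] roll total 50.2
0.0031 0.0002 -0.0217 5.02
0.0050 0.0002 -0.0214 5.02
0.0069 0.0002 -0.0208 5.02
0.0087 0.0002 -0.0202 5.02
0.0104 0.0002 -0.0193 5.02
0.0121 0.0002 -0.0183 5.02
0.0136 0.0002 -0.0172 5.02
0.0151 0.0002 -0.0160 5.02
0.0164 0.0002 -0.0146 5.02
0.0176 0.0002 -0.0131 5.02
```

>>> send_rows --moves "1 0.0031 0 -0.0217 5; 1 0.005 0 -0.0214 5; 1 0.0069 0 -0.0208 5; 1 0.0087 0 -0.0202 5; 1 0.0104 0 -0.0193 5; 1 0.0121 0 -0.0183 5; 1 0.0136 0 -0.0172 5; 1 0.0151 0 -0.016 5; 1 0.0164 0 -0.0146 5; 1 0.0176 0 -0.0131 5"

```text
time: 13.32
tool_pos: [0.511, -0.2924, 0.2021]
ee_rot: [-1.571, 0.001, -1.219]
wrist_force: [0.2, -0.1, -2.1]
width: 0.0394
```

>>> send_rows --moves "1 0 0.01 0 0; 1 0 0.018 0 0; 1 0 0.022 0 0; 1 0 0.022 0 0; 1 0 0.02 0 0; 1 0 0.015 0 0; 1 0 0.01 0 0; 1 0 0.006 0 0; 1 0 0 0 0; 1 0 0 0 0"

```text
time: 14.15
tool_pos: [0.5118, -0.2914, 0.0797]
ee_rot: [-1.57, -0.0, -1.214]
wrist_force: [0.1, -0.2, -1.4]
width: 0.0396
```

```bash
python3 p.py .51 -.292 .0745 -70 1;  python3 -c "
from h import *
s=imaging.snapshot('side');save(s,'s2')"
```

```text
t 14.15 pos [ 0.5118 -0.2914  0.0797] rpy [-8.998e+01 -3.000e-02 -6.954e+01] w 0.0396 j [-0.61  0.24  1.48  0.    1.41  0.6 ]
world d [-0.0018 -0.0006 -0.0052] roll total 0.5
-0.0001 0.0052 -0.0019 0.46
```

View pics/s2.png

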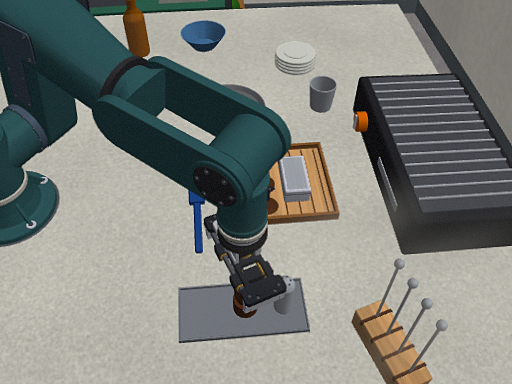

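Shaker stands at ~(286,297) and the mill is over the tray middle at ~(245,305). Lower and release.

>>> send_rows --moves "1 0 0.002 0 0; 1 0 0.002 0 0; 1 0 0.0015 0 0; 1 0 0 0 0; 1 0 0 0 0; 0 0 0 0 0; -0.3 0 0 0 0; -0.5 0 0 0 0; -0.5 0 0 0 0; -0.5 0 0 0 0"

```text
time: 15.03
tool_pos: [0.5116, -0.2915, 0.0739]
ee_rot: [-1.571, -0.0, -1.214]
wrist_force: [-0.1, -0.6, 0.5]
width: 0.0684
```

>>> send_rows --moves "-1 0 -0.01 0 0; -1 0 -0.02 0 0; -1 0 -0.03 0 0; -1 0 -0.03 0 0; -1 0 -0.03 0 0; -1 -0.012 0 0.008 -5; -1 -0.02 0 0.014 -5; -1 -0.02 0 0.016 -5; -1 -0.02 0 0.018 -5; -1 -0.018 0 0.02 -5"

```text
time: 15.87
tool_pos: [0.5292, -0.1737, 0.1949]
ee_rot: [-1.57, -0.001, -0.774]
wrist_force: [-0.3, -0.0, -0.4]
width: 0.0941
```

```bash
python3 p.py .579 .0845 .19 0.6 10
```

```text
t 15.87 pos [ 0.5292 -0.1737  0.1949] rpy [-8.998e+01 -7.000e-02 -4.436e+01] w 0.0941 j [-0.42  0.11  1.41  0.    1.63  0.36]
world d [ 0.0498  0.2582 -0.0049] roll total -45.0
-0.0145 0.0005 0.0219 -4.50
-0.0127 0.0005 0.0230 -4.50
-0.0109 0.0005 0.0239 -4.50
-0.0090 0.0005 0.0247 -4.50
-0.0070 0.0005 0.0253 -4.50
-0.0050 0.0005 0.0258 -4.50
-0.0030 0.0005 0.0261 -4.50
-0.0009 0.0005 0.0263 -4.50
0.0012 0.0005 0.0263 -4.50
0.0032 0.0005 0.0261 -4.50
```

>>> send_rows --moves "-1 -0.0145 0 0.0219 -4.5; -1 -0.0127 0 0.023 -4.5; -1 -0.0109 0 0.0239 -4.5; -1 -0.009 0 0.0247 -4.5; -1 -0.007 0 0.0253 -4.5; -1 -0.005 0 0.0258 -4.5; -1 -0.003 0 0.0261 -4.5; -1 -0.0009 0 0.0263 -4.5; -1 0.0012 0 0.0263 -4.5; -1 0.0032 0 0.0261 -4.5"

```text
time: 16.7
tool_pos: [0.5799, 0.0847, 0.1948]
ee_rot: [-1.571, -0.001, 0.011]
wrist_force: [-0.1, -0.2, -0.8]
width: 0.0942
```

>>> send_rows --moves "-1 0 0.01 0 0; -1 0 0.015 0 0; -1 0 0.015 0 0; -1 0 0.005 0 0; -1 0 0 0 0; -1 0 0 0 0; -1 0 0 0 0; -1 0 0 0 0; -1 0 0 0 0; -1 0 0 0 0"

```text
time: 17.53
tool_pos: [0.5801, 0.0832, 0.1496]
ee_rot: [-1.571, -0.001, 0.007]
wrist_force: [-0.3, -0.3, 0.1]
width: 0.0938
```

```bash
python3 p.py .579 .084 .076 0.6 1;python3 - <<'E'
from h import *
s=imaging.snapshot("wrist");save(s,"w3")
for X in [(.579,.084,.098),(.648,.009,.046),(.58,-.048,.008),(.579,.018,.008)]: print(X,proj(s,X)[0])
E
```

```text
t 17.53 pos [0.5801 0.0832 0.1496] rpy [-9.0e+01 -8.0e-02  4.2e-01] w 0.0938 j [ 0.05  0.19  1.4  -0.    1.55  0.04]
world d [-0.0011  0.0008 -0.0736] roll total -0.2
-0.0011 0.0736 0.0008 -0.18
(0.579, 0.084, 0.098) [252.63266352 218.23579976]
(0.648, 0.009, 0.046) [329.06519903 278.02373828]
(0.58, -0.048, 0.008) [253.32716417 307.60162788]
(0.579, 0.018, 0.008) [252.75065724 250.7162106 ]
```

View pics/w3.png

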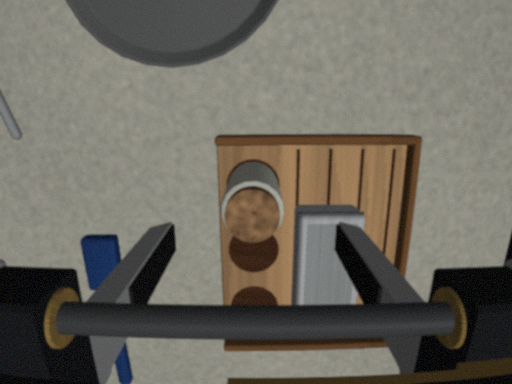

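>>> send_rows --moves "-1 0 0.012 0 0; -1 0 0.018 0 0; -1 0 0.018 0 0; -1 0 0.015 0 0; -1 0 0.01 0 0; -1 0 0 0 0; -1 0 0 0 0; 0 0 0 0 0; 0.3 0 0 0 0; 0.5 0 0 0 0"

```text
time: 18.42
tool_pos: [0.5806, 0.0834, 0.0771]
ee_rot: [-1.571, -0.003, 0.008]
wrist_force: [-0.4, 0.8, 0.7]
width: 0.0773
```

>>> send_rows --moves "1 0 0 0 0; 1 0 0 0 0; 1 0 0 0 0; 1 0 0 0 0; 1 0 0 0 0; 1 0 0 0 0; 1 0 0 0 0; 1 0 0 0 0; 1 0 0 0 0; 1 0 0 0 0"

```text
time: 19.25
tool_pos: [0.5793, 0.0833, 0.0758]
ee_rot: [-1.571, 0.001, 0.008]
wrist_force: [-2.9, 0.1, 2.0]
width: 0.0456
```

```bash
python3 p.py .579 .084 .076 0.6 1
```

```text
t 19.25 pos [0.5793 0.0833 0.0758] rpy [-9.001e+01  5.000e-02  4.300e-01] w 0.0456 j [ 0.05  0.24  1.5  -0.    1.41  0.04]
world d [-0.0003  0.0007  0.0002] roll total -0.2
-0.0003 -0.0002 0.0007 -0.17
```

>>> send_rows --moves "1 0 -0.005 0 0; 1 0 -0.02 0 0; 1 0 -0.025 0 0; 1 0 -0.03 0 0; 1 0 -0.03 0 0; 1 0 -0.014 0 0; 1 -0.008 0 -0.02 5; 1 -0.008 0 -0.028 5; 1 -0.008 0 -0.03 5; 1 -0.006 0 -0.03 5"

```text
time: 20.08
tool_pos: [0.5353, -0.0207, 0.1993]
ee_rot: [-1.571, -0.001, -0.345]
wrist_force: [0.0, -1.4, -2.8]
width: 0.0452
```

```bash
python3 p.py .435 -.293 .2 -70 11
```

```text
t 20.08 pos [ 0.5353 -0.0207  0.1993] rpy [-9.001e+01 -4.000e-02 -1.976e+01] w 0.0452 j [-0.14  0.06  1.45 -0.    1.63  0.2 ]
world d [-0.1003 -0.2723  0.0007] roll total 50.2
-0.0002 -0.0001 -0.0264 4.57
0.0019 -0.0001 -0.0263 4.57
0.0040 -0.0001 -0.0261 4.57
0.0060 -0.0001 -0.0257 4.57
0.0081 -0.0001 -0.0251 4.57
0.0100 -0.0001 -0.0244 4.57
0.0120 -0.0001 -0.0235 4.57
0.0138 -0.0001 -0.0225 4.57
0.0155 -0.0001 -0.0213 4.57
0.0172 -0.0001 -0.0200 4.57
0.0187 -0.0001 -0.0186 4.57
```

>>> send_rows --moves "1 0 0 -0.0264 4.6; 1 0.0019 0 -0.0263 4.6; 1 0.004 0 -0.0261 4.6; 1 0.006 0 -0.0257 4.6; 1 0.0081 0 -0.0251 4.6; 1 0.01 0 -0.0244 4.6; 1 0.012 0 -0.0235 4.6; 1 0.0138 0 -0.0225 4.6; 1 0.0155 0 -0.0213 4.6; 1 0.0172 0 -0.02 4.6"

```text
time: 20.92
tool_pos: [0.4443, -0.2688, 0.1993]
ee_rot: [-1.57, -0.001, -1.149]
wrist_force: [-0.2, 0.4, -2.2]
width: 0.0457
```

>>> send_rows --moves "1 0.0187 0 -0.0186 4.4; 1 0 0.012 0 0; 1 0 0.018 0 0; 1 0 0.022 0 0; 1 0 0.022 0 0; 1 0 0.02 0 0; 1 0 0.015 0 0; 1 0 0.01 0 0; 1 0 0.003 0 0; 1 0 0 0 0"

```text
time: 21.75
tool_pos: [0.4352, -0.2917, 0.0767]
ee_rot: [-1.572, 0.001, -1.221]
wrist_force: [0.2, 0.3, -2.1]
width: 0.0454
```

```bash
python3 p.py .435 -.293 .072 -70 1;  python3 -c "
from h import *
s=imaging.snapshot('side');save(s,'s3')"
```

```text
t 21.75 pos [ 0.4352 -0.2917  0.0767] rpy [-9.004e+01  8.000e-02 -6.994e+01] w 0.0454 j [-0.7   0.11  1.65  0.    1.39  0.52]
world d [-0.0002 -0.0013 -0.0047] roll total 0.1
0.0011 0.0047 -0.0007 0.06
```

View pics/s3.png

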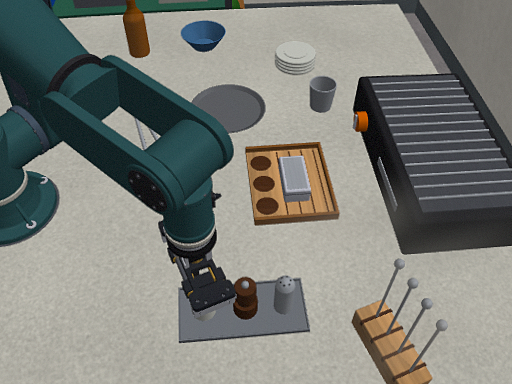

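>>> send_rows --moves "1 0 0.002 0 0; 1 0 0.0015 0 0; 1 0 0.001 0 0; 1 0 0 0 0; 1 0 0 0 0; 0 0 0 0 0; -0.3 0 0 0 0; -0.5 0 0 0 0; -0.5 0 0 0 0; -0.5 0 0 0 0"

```text
time: 22.63
tool_pos: [0.4357, -0.2924, 0.0737]
ee_rot: [-1.57, -0.001, -1.221]
wrist_force: [-0.7, -0.6, 0.1]
width: 0.0692
```

>>> send_rows --moves "-1 0 -0.01 0 0; -1 0 -0.02 0 0; -1 0 -0.03 0 0; -1 0 -0.03 0 0; -1 0 -0.03 0 0; -1 -0.012 0 0.008 -5; -1 -0.02 0 0.014 -5; -1 -0.02 0 0.018 -5; -1 -0.02 0 0.022 -5; -1 -0.018 0 0.024 -5"

```text
time: 23.47
tool_pos: [0.4622, -0.1687, 0.1944]
ee_rot: [-1.57, -0.001, -0.782]
wrist_force: [0.6, 0.0, 1.0]
width: 0.0938
```

```bash
python3 p.py .648 .01 .19 0.6 10
```

```text
t 23.47 pos [ 0.4622 -0.1687  0.1944] rpy [-8.997e+01 -8.000e-02 -4.478e+01] w 0.0938 j [-0.47 -0.04  1.56 -0.    1.62  0.32]
world d [ 0.1858  0.1787 -0.0044] roll total -45.4
0.0006 0.0004 0.0258 -4.54
0.0026 0.0004 0.0256 -4.54
0.0047 0.0004 0.0254 -4.54
0.0066 0.0004 0.0249 -4.54
0.0086 0.0004 0.0243 -4.54
0.0105 0.0004 0.0235 -4.54
0.0123 0.0004 0.0226 -4.54
0.0141 0.0004 0.0216 -4.54
0.0157 0.0004 0.0204 -4.54
0.0173 0.0004 0.0191 -4.54
```

>>> send_rows --moves "-1 0.0006 0 0.0258 -4.5; -1 0.0026 0 0.0256 -4.5; -1 0.0047 0 0.0254 -4.5; -1 0.0066 0 0.0249 -4.5; -1 0.0086 0 0.0243 -4.5; -1 0.0105 0 0.0235 -4.5; -1 0.0123 0 0.0226 -4.5; -1 0.0141 0 0.0216 -4.5; -1 0.0157 0 0.0204 -4.6; -1 0.0173 0 0.0191 -4.6"

```text
time: 24.3
tool_pos: [0.6497, 0.0089, 0.1942]
ee_rot: [-1.571, -0.001, 0.008]
wrist_force: [0.8, -0.2, -0.4]
width: 0.0941
```

>>> send_rows --moves "-1 0 0 0 0; -1 0 0 0 0; -1 0 0 0 0; -1 0 0 0 0; -1 0 0 0 0; -1 0 0 0 0; -1 0 0 0 0; -1 0 0 0 0; -1 0 0 0 0; -1 0 0 0 0"

```text
time: 25.13
tool_pos: [0.6487, 0.0078, 0.1933]
ee_rot: [-1.571, -0.0, 0.004]
wrist_force: [-0.1, -0.3, -0.4]
width: 0.0938
```

```bash
python3 p.py .648 .01 .036 0.6 1;python3 - <<'E'
from h import *
s=imaging.snapshot("wrist");save(s,"w4")
for X in [(.648,.01,.046),(.619,.065,.046),(.677,.065,.046),(.58,-.048,.008),(.579,.018,.008),(.579,.084,.008),(.7315,.113+.0187,.022),(.546,.132,.022)]: print(X,proj(s,X)[0])
s=imaging.snapshot("top");save(s,"t4")
E
```

```text
t 25.13 pos [0.6487 0.0078 0.1933] rpy [-90.01  -0.     0.22] w 0.0938 j [-0.08  0.32  1.16 -0.    1.66 -0.08]
world d [-0.0007  0.0022 -0.1573] roll total -0.4
-0.0007 0.1573 0.0022 -0.38
(0.648, 0.01, 0.046) [253.79886722 183.55309059]
(0.619, 0.065, 0.046) [222.49066238 125.27181959]
(0.677, 0.065, 0.046) [285.54309934 125.5469687 ]
(0.58, -0.048, 0.008) [193.01200714 225.87270674]
(0.579, 0.018, 0.008) [189.34585889 167.77299014]
(0.579, 0.084, 0.008) [186.76552806 104.3673607 ]
(0.7315, 0.1317, 0.022) [341.58813357  54.63833152]
(0.546, 0.132, 0.022) [148.20119411  53.97219695]
```

View pics/w4.png

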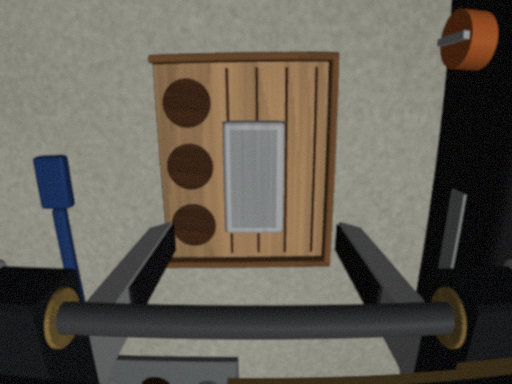

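View pics/t4.png

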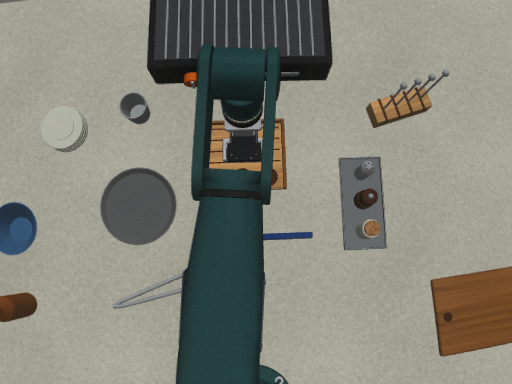

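>>> send_rows --moves "-1 0 0.012 0.002 0; -1 0 0.02 0.002 0; -1 0 0.025 0 0; -1 0 0.025 0 0; -1 0 0.025 0 0; -1 0 0.02 0 0; -1 0 0.015 0 0; -1 0 0.01 0 0; -1 0 0.005 0 0; -1 0 0 0 0"

```text
time: 26.07
tool_pos: [0.6478, 0.0121, 0.0345]
ee_rot: [-1.571, 0.003, 0.004]
wrist_force: [-0.2, -0.4, 0.1]
width: 0.0937
```

>>> send_rows --moves "-0.4 0 0 0 0; 0 0 0 0 0; 0.5 0 0 0 0; 1 0 0 0 0; 1 0 0 0 0; 1 0 0 0 0; 1 0 0 0 0; 1 0 0 0 0; 1 0 0 0 0; 1 0 0 0 0"

```text
time: 26.9
tool_pos: [0.6483, 0.0119, 0.0369]
ee_rot: [-1.571, 0.001, 0.004]
wrist_force: [-4.0, -0.5, 4.9]
width: 0.0577
```

```bash
python3 p.py .648 .01 .036 0.6 1;python3 - <<'E'
from h import *
s=imaging.snapshot("wrist");save(s,"w5")
# plate centre from top0 / side0 pictures: ellipse fit on dark region
T=imaging.snapshot("top")
im=cv2.imread("pics/top0.png"); g=im.astype(int)
roi=im[155:255,90:190]; gr=cv2.cvtColor(roi,cv2.COLOR_BGR2GRAY)
m=((gr<100)).astype(np.uint8); n,l,st,c=cv2.connectedComponentsWithStats(m); k=1+st[1:,4].argmax()
cs,_=cv2.findContours((l==k).astype(np.uint8),cv2.RETR_EXTERNAL,cv2.CHAIN_APPROX_NONE)
e=cv2.fitEllipse(max(cs,key=len)); px=(e[0][0]+90,e[0][1]+155); print(e,px,at_z(T,px,.016),at_z(T,px,.008))
S=imaging.snapshot("side"); im=cv2.imread("pics/side0.png")[75:140,175:280]; gr=cv2.cvtColor(im,cv2.COLOR_BGR2GRAY)
m=((gr<110)).astype(np.uint8); n,l,st,c=cv2.connectedComponentsWithStats(m); k=1+st[1:,4].argmax()
cs,_=cv2.findContours((l==k).astype(np.uint8),cv2.RETR_EXTERNAL,cv2.CHAIN_APPROX_NONE)
e=cv2.fitEllipse(max(cs,key=len)); px=(e[0][0]+175,e[0][1]+75); print(e,px,at_z(S,px,.016))
E
```

```text
t 26.90 pos [0.6483 0.0119 0.0369] rpy [-9.001e+01  5.000e-02  2.300e-01] w 0.0577 j [-0.07  0.4   1.37 -0.    1.37 -0.07]
world d [-0.0003 -0.0019 -0.0009] roll total -0.4
-0.0004 0.0009 -0.0019 -0.37
((47.93247985839844, 50.85203170776367), (74.18657684326172, 76.96553039550781), 29.61810302734375) (137.93247985839844, 205.85203170776367) [0.50894416 0.28864157 0.016     ] [0.50982444 0.29073384 0.008     ]
((52.2281494140625, 33.228416442871094), (47.991092681884766, 75.15869903564453), 87.7433090209961) (227.2281494140625, 108.2284164428711) [0.50936758 0.28531927 0.016     ]
```

View pics/w5.png

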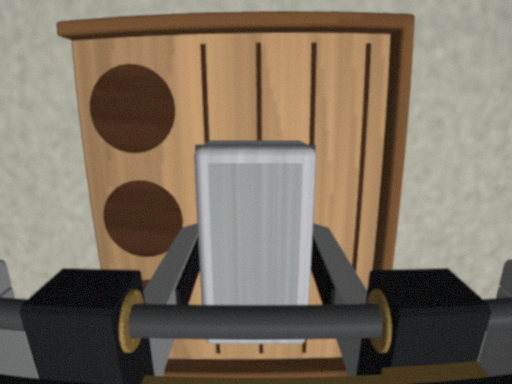

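>>> send_rows --moves "1 0 -0.004 0 0; 1 0 -0.01 0 0; 1 0 -0.018 0 0; 1 0 -0.022 0 0; 1 0 -0.022 0 0; 1 0 -0.02 0 0; 1 -0.004 -0.01 0.008 0; 1 -0.01 0 0.02 0; 1 -0.015 0 0.028 0; 1 -0.016 0 0.03 0"

```text
time: 27.88
tool_pos: [0.603, 0.0983, 0.1417]
ee_rot: [-1.571, 0.0, 0.002]
wrist_force: [-0.1, 1.1, -3.7]
width: 0.0578
```

```bash
python3 p.py .509 .288 .14 0.3 9
```

```text
t 27.88 pos [0.603  0.0983 0.1417] rpy [-89.99   0.     0.11] w 0.0578 j [0.07 0.25 1.35 0.   1.54 0.07]
world d [-0.094   0.1897 -0.0017] roll total -0.2
-0.0104 0.0002 0.0211 -0.02
-0.0104 0.0002 0.0211 -0.02
-0.0104 0.0002 0.0211 -0.02
-0.0104 0.0002 0.0211 -0.02
-0.0104 0.0002 0.0211 -0.02
-0.0104 0.0002 0.0211 -0.02
-0.0104 0.0002 0.0211 -0.02
-0.0103 0.0002 0.0211 -0.02
-0.0103 0.0002 0.0211 -0.02
```

>>> send_rows --moves "1 -0.0125 0 0.025 0; 1 -0.0125 0 0.025 0; 1 -0.0125 0 0.025 0; 1 -0.0125 0 0.025 0; 1 -0.0125 0 0.025 0; 1 -0.0125 0 0.025 0; 1 -0.011 0 0.02 0; 1 -0.006 0 0.013 0; 1 -0.002 0 0.006 0; 1 0 0 0 0"

```text
time: 28.72
tool_pos: [0.5081, 0.2874, 0.1419]
ee_rot: [-1.571, 0.0, 0.006]
wrist_force: [0.0, -0.8, -2.4]
width: 0.0576
```

>>> send_rows --moves "1 0 0.008 0 0; 1 0 0.014 0 0; 1 0 0.018 0 0; 1 0 0.018 0 0; 1 0 0.016 0 0; 1 0 0.012 0 0; 1 0 0.008 0 0; 1 0 0.004 0 0; 1 0 0 0 0; 1 0 0 0 0"

```text
time: 29.55
tool_pos: [0.5093, 0.2863, 0.0448]
ee_rot: [-1.571, -0.001, 0.004]
wrist_force: [-0.5, 0.1, -1.5]
width: 0.0575
```

```bash
python3 p.py .509 .288 .037 0.3 1
python3 - <<'E'
from h import *
s=imaging.snapshot("wrist");save(s,"w6")
s=imaging.snapshot("side");save(s,"s6")
E
```

```text
t 29.55 pos [0.5093 0.2863 0.0448] rpy [-8.998e+01 -6.000e-02  2.100e-01] w 0.0575 j [ 0.42  0.26  1.53 -0.    1.34  0.41]
world d [-0.0003  0.0017 -0.0078] roll total -0.1
-0.0003 0.0078 0.0017 -0.09
```

View pics/w6.png

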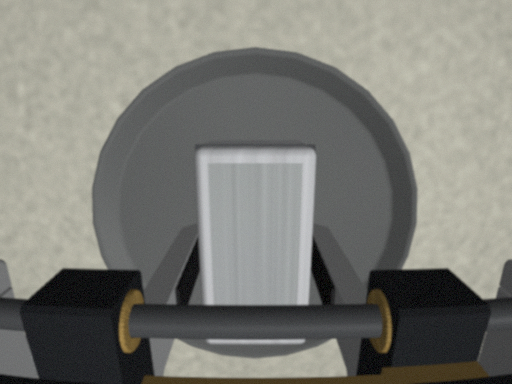

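View pics/s6.png

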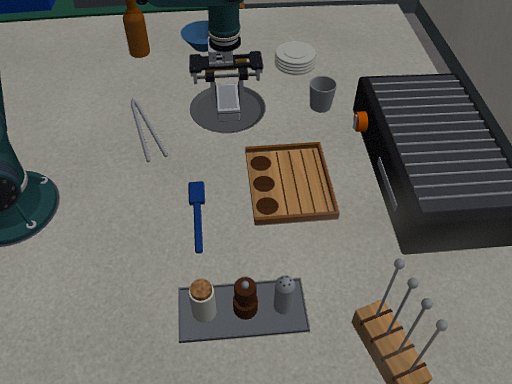

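>>> send_rows --moves "1 0 0.002 0.001 0; 1 0 0.002 0 0; 1 0 0.0015 0 0; 1 0 0.001 0 0; 1 0 0.001 0 0; 1 0 0 0 0; 1 0 0 0 0; 0.1 0 0 0 0; -0.3 0 0 0 0; -0.6 0 0 0 0"

```text
time: 30.48
tool_pos: [0.5093, 0.2876, 0.0374]
ee_rot: [-1.57, -0.002, 0.004]
wrist_force: [0.0, 0.3, 0.1]
width: 0.065
```

>>> send_rows --moves "-1 0 0 0 0; -1 0 0 0 0; -1 0 0 0 0; -1 0 -0.01 0 0; -1 0 -0.02 0 0; -1 0 -0.03 0 0; -1 0 -0.03 0 0; -1 0 -0.03 0 0; -1 0 -0.03 0 0; -1 0 -0.012 0 0"

```text
time: 31.32
tool_pos: [0.5105, 0.2882, 0.2052]
ee_rot: [-1.567, -0.009, 0.004]
wrist_force: [0.7, 0.8, 0.7]
width: 0.0937
```

```bash
python3 p.py .4357 -.2924 .2 -70 15
python3 - <<'E'
from h import *
s=imaging.snapshot("wrist");save(s,"w7")
print(proj(s,[(.509,.288,.046)]))
s=imaging.snapshot("side");save(s,"s7")
E
```

```text
t 31.32 pos [0.5105 0.2882 0.2052] rpy [-89.79  -0.49   0.23] w 0.0937 j [ 0.42  0.17  1.32 -0.    1.64  0.41]
world d [-0.0748 -0.5806 -0.0052] roll total 70.2
-0.0051 0.0003 -0.0387 4.68
-0.0020 0.0003 -0.0390 4.68
0.0012 0.0003 -0.0390 4.68
0.0044 0.0003 -0.0388 4.68
0.0076 0.0003 -0.0383 4.68
0.0107 0.0003 -0.0375 4.68
0.0137 0.0003 -0.0365 4.68
0.0166 0.0003 -0.0353 4.68
0.0194 0.0003 -0.0338 4.68
0.0221 0.0003 -0.0321 4.68
0.0247 0.0003 -0.0302 4.68
0.0271 0.0003 -0.0281 4.68
0.0293 0.0003 -0.0258 4.68
0.0313 0.0003 -0.0233 4.68
0.0331 0.0003 -0.0207 4.68
[[251.71350734 183.73849549]]
```

View pics/w7.png

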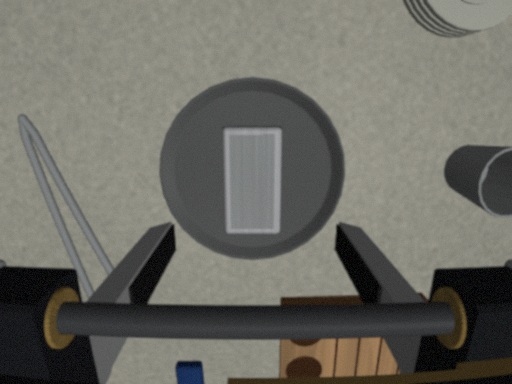

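View pics/s7.png

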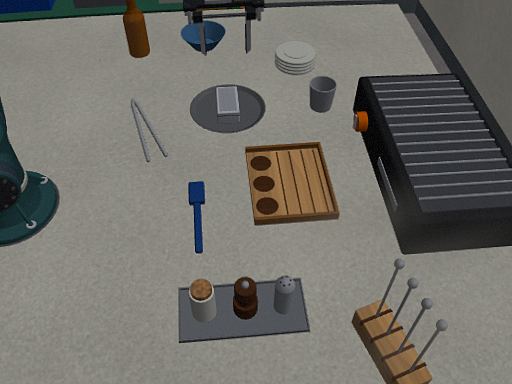

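Run:
```python
from h import *
s=imaging.snapshot("wrist")
# tin corners (top z=.046) and plate rim extremes (z=.016)
C=[at_z(s,p,.046) for p in [(223,128),(281,127),(280,234),(227,234)]]; print(np.round(C,4), np.mean(C,0))
R=[at_z(s,p,.016)[:2] for p in [(252,78),(345,168),(252,259),(160,168)]]; print(np.round(R,4))
im=cv2.cvtColor(s["image"],cv2.COLOR_RGB2GRAY);
```

```text
[[0.4811 0.3426 0.046 ]
 [0.5362 0.3438 0.046 ]
 [0.5378 0.2352 0.046 ]
 [0.4831 0.2351 0.046 ]] [0.50956035 0.28916171 0.046     ]
[[0.5084 0.3909]
 [0.6089 0.2991]
 [0.509  0.1921]
 [0.4098 0.2984]]
```

>>> send_rows --moves "-1 -0.0051 0 -0.0387 4.7; -1 -0.002 0 -0.039 4.7; -1 0.0012 0 -0.039 4.7; -1 0.0044 0 -0.0388 4.7; -1 0.0076 0 -0.0383 4.7; -1 0.0107 0 -0.0375 4.7; -1 0.0137 0 -0.0365 4.7; -1 0.0166 0 -0.0353 4.7; -1 0.0194 0 -0.0338 4.7; -1 0.0221 0 -0.0321 4.7"

```text
time: 32.3
tool_pos: [0.4563, -0.1007, 0.1956]
ee_rot: [-1.573, 0.005, -0.82]
wrist_force: [0.3, -0.3, -0.5]
width: 0.0939
```

```bash
python3 p.py .4357 -.2924 .2 -70 7
```

```text
t 32.30 pos [ 0.4563 -0.1007  0.1956] rpy [-90.14   0.27 -47.  ] w 0.0939 j [-0.34 -0.09  1.6   0.    1.63  0.48]
world d [-0.0206 -0.1917  0.0044] roll total 23.0
0.0180 -0.0006 -0.0208 3.29
0.0192 -0.0006 -0.0198 3.29
0.0203 -0.0006 -0.0186 3.29
0.0213 -0.0006 -0.0174 3.29
0.0223 -0.0006 -0.0162 3.29
0.0232 -0.0006 -0.0149 3.29
0.0240 -0.0006 -0.0135 3.29
```

>>> send_rows --moves "-1 0.018 0 -0.0208 3.3; -1 0.0192 0 -0.0198 3.3; -1 0.0203 0 -0.0186 3.3; -1 0.0213 0 -0.0174 3.3; -1 0.0223 0 -0.0162 3.3; -1 0.0232 0 -0.0149 3.3; -1 0.024 0 -0.0135 3.3; -1 0 0 0 0; -1 0 0 0 0; -1 0 0 0 0"

```text
time: 33.13
tool_pos: [0.4377, -0.2902, 0.1965]
ee_rot: [-1.573, 0.004, -1.219]
wrist_force: [-0.6, 0.2, 0.2]
width: 0.094
```

```bash
python3 p.py .4357 -.2924 .073 -70 1
python3 - <<'E'
from h import *
s=imaging.snapshot("wrist");save(s,"w8")
print(proj(s,[(.4357,-.2924,.094),(.5116,-.2915,.1)]))
E
```

```text
t 33.13 pos [ 0.4377 -0.2902  0.1965] rpy [-90.1    0.24 -69.85] w 0.0940 j [-0.69  0.04  1.47  0.    1.63  0.53]
world d [-0.002  -0.0022 -0.1235] roll total 0.2
0.0014 0.1235 -0.0026 0.15
[[257.59366723 201.28192588]
 [291.095444   113.44483138]]
```

View pics/w8.png

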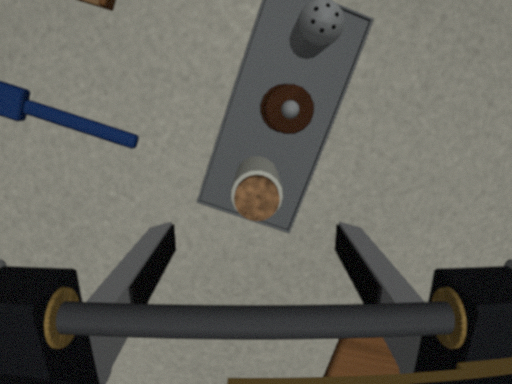

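>>> send_rows --moves "-1 0.0014 0.01 -0.0026 0; -1 0 0.018 0 0; -1 0 0.022 0 0; -1 0 0.022 0 0; -1 0 0.02 0 0; -1 0 0.015 0 0; -1 0 0.01 0 0; -1 0 0.005 0 0; -1 0 0 0 0; -1 0 0 0 0"

```text
time: 34.02
tool_pos: [0.4369, -0.2934, 0.0773]
ee_rot: [-1.57, -0.001, -1.219]
wrist_force: [0.2, 0.5, 0.7]
width: 0.0938
```

>>> send_rows --moves "0 0 0 0 0; 0.2 0 0 0 0; 0.5 0 0 0 0; 1 0 0 0 0; 1 0 0 0 0; 1 0 0 0 0; 1 0 0 0 0; 1 0 0 0 0; 1 0 0 0 0; 1 0 0 0 0"

```text
time: 34.85
tool_pos: [0.4364, -0.2931, 0.0768]
ee_rot: [-1.571, 0.001, -1.219]
wrist_force: [0.3, 2.2, 2.7]
width: 0.0457
```

```bash
python3 p.py .4357 -.2924 .0737 -70 1
```

```text
t 34.85 pos [ 0.4364 -0.2931  0.0768] rpy [-9.000e+01  4.000e-02 -6.987e+01] w 0.0457 j [-0.7   0.11  1.64  0.    1.39  0.52]
world d [-0.0007  0.0007 -0.0031] roll total 0.1
-0.0009 0.0031 -0.0004 0.13
```

>>> send_rows --moves "1 0 -0.005 0 0; 1 0 -0.02 0 0; 1 0 -0.025 0 0; 1 0 -0.03 0 0; 1 0 -0.03 0 0; 1 0 -0.014 0 0; 1 -0.012 0 0.01 -4.7; 1 -0.02 0 0.016 -4.7; 1 -0.022 0 0.018 -4.7; 1 -0.02 0 0.02 -4.7"

```text
time: 35.68
tool_pos: [0.4578, -0.1975, 0.2004]
ee_rot: [-1.571, 0.0, -0.889]
wrist_force: [1.1, -0.2, -2.4]
width: 0.046
```

```bash
python3 p.py .5793 .0833 .2 0.5 12
```

```text
t 35.68 pos [ 0.4578 -0.1975  0.2004] rpy [-9.003e+01  2.000e-02 -5.092e+01] w 0.0460 j [-0.52 -0.02  1.53 -0.    1.63  0.37]
world d [ 0.1215  0.2808 -0.0004] roll total -51.4
-0.0118 0.0000 0.0226 -4.29
-0.0101 0.0000 0.0234 -4.29
-0.0083 0.0000 0.0241 -4.29
-0.0065 0.0000 0.0247 -4.29
-0.0046 0.0000 0.0251 -4.29
-0.0027 0.0000 0.0254 -4.29
-0.0008 0.0000 0.0255 -4.29
0.0011 0.0000 0.0255 -4.29
0.0030 0.0000 0.0253 -4.29
0.0049 0.0000 0.0250 -4.29
0.0067 0.0000 0.0246 -4.29
0.0086 0.0000 0.0240 -4.29
```

>>> send_rows --moves "1 -0.0118 0 0.0226 -4.3; 1 -0.0101 0 0.0234 -4.3; 1 -0.0083 0 0.0241 -4.3; 1 -0.0065 0 0.0247 -4.3; 1 -0.0046 0 0.0251 -4.3; 1 -0.0027 0 0.0254 -4.3; 1 -0.0008 0 0.0255 -4.3; 1 0.0011 0 0.0255 -4.3; 1 0.003 0 0.0253 -4.3; 1 0.0049 0 0.025 -4.3"

```text
time: 36.52
tool_pos: [0.5598, 0.0369, 0.2002]
ee_rot: [-1.571, 0.001, -0.137]
wrist_force: [-0.4, -0.4, -2.4]
width: 0.0457
```

>>> send_rows --moves "1 0.0067 0 0.0246 -4.3; 1 0.0086 0 0.024 -4.2; 1 0 0.01 0 0; 1 0 0.02 0 0; 1 0 0.02 0 0; 1 0 0.015 0 0; 1 0 0.005 0 0; 1 0 0 0 0; 1 0 0 0 0; 1 0 0 0 0"

```text
time: 37.35
tool_pos: [0.5806, 0.0824, 0.1322]
ee_rot: [-1.571, -0.003, 0.007]
wrist_force: [0.2, -1.2, -2.6]
width: 0.0454
```

```bash
python3 p.py .5793 .0833 .0815 0.5 1
```

```text
t 37.35 pos [0.5806 0.0824 0.1322] rpy [-90.01  -0.15   0.4 ] w 0.0454 j [ 0.04  0.2   1.43 -0.    1.51  0.04]
world d [-0.0013  0.0009 -0.0507] roll total -0.1
-0.0013 0.0507 0.0009 -0.10
```

>>> send_rows --moves "1 -0.001 0.008 0.001 0; 1 0 0.012 0 0; 1 0 0.012 0 0; 1 0 0.008 0 0; 1 0 0.005 0 0; 1 0 0.002 0 0; 1 0 0.001 0 0; 1 0 0 0 0; 1 0 0 0 0; 1 0 0 0 0"

```text
time: 38.18
tool_pos: [0.5793, 0.0837, 0.0835]
ee_rot: [-1.571, -0.001, 0.007]
wrist_force: [-0.5, 0.1, -2.5]
width: 0.0457
```

```bash
python3 p.py .5793 .0833 .0808 0.5 1
python3 - <<'E'
from h import *
s=imaging.snapshot("wrist");save(s,"w9")
s=imaging.snapshot("side");save(s,"s9")
E
```

```text
t 38.18 pos [0.5793 0.0837 0.0835] rpy [-9.0e+01 -8.0e-02  4.3e-01] w 0.0457 j [ 0.05  0.23  1.49 -0.    1.42  0.04]
world d [ 0.     -0.0004 -0.0027] roll total -0.1
0.0000 0.0027 -0.0004 -0.07
```

View pics/w9.png

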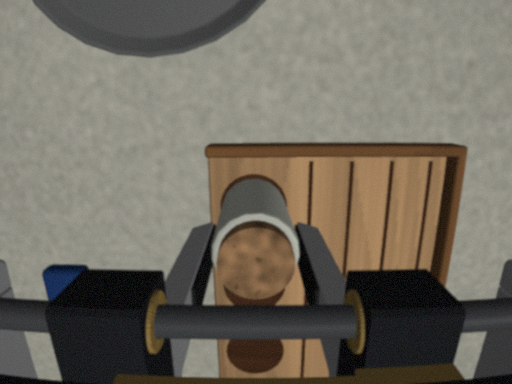

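View pics/s9.png

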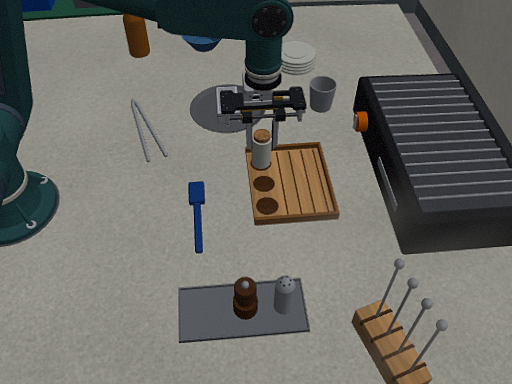

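>>> send_rows --moves "1 0 0.0015 0 0; 1 0 0.001 0 0; 1 0 0 0 0; 1 0 0 0 0; 1 0 0 0 0; 0 0 0 0 0; -0.3 0 0 0 0; -0.5 0 0 0 0; -0.5 0 0 0 0; -0.5 0 0 0 0"

```text
time: 39.12
tool_pos: [0.5789, 0.0837, 0.0803]
ee_rot: [-1.571, -0.0, 0.008]
wrist_force: [1.0, -1.0, -0.2]
width: 0.0692
```

>>> send_rows --moves "-1 0 -0.01 0 0; -1 0 -0.02 0 0; -1 0 -0.03 0 0; -1 0 -0.03 0 0; -1 0 -0.03 0 0; -1 -0.005 0 -0.02 5; -1 -0.004 0 -0.027 5; -1 -0.002 0 -0.03 5; -1 0 0 -0.03 5; -1 0.003 0 -0.03 5"

```text
time: 39.95
tool_pos: [0.5458, -0.0515, 0.2014]
ee_rot: [-1.571, -0.002, -0.432]
wrist_force: [0.2, -0.3, 0.4]
width: 0.0941
```

```bash
python3 p.py .5116 -.2915 .2 -70 10;python3 - <<'E'
from h import *
s=imaging.snapshot("side");save(s,"s10")
E
```

```text
t 39.95 pos [ 0.5458 -0.0515  0.2014] rpy [-89.98  -0.09 -24.78] w 0.0941 j [-0.2   0.09  1.42 -0.    1.64  0.23]
world d [-0.0342 -0.24   -0.0014] roll total 45.2
0.0070 0.0001 -0.0232 4.52
0.0088 0.0001 -0.0226 4.52
0.0105 0.0001 -0.0218 4.52
0.0122 0.0001 -0.0209 4.52
0.0138 0.0001 -0.0199 4.52
0.0153 0.0001 -0.0188 4.52
0.0168 0.0001 -0.0175 4.52
0.0181 0.0001 -0.0161 4.52
0.0193 0.0001 -0.0146 4.52
0.0204 0.0001 -0.0131 4.52
```

View pics/s10.png

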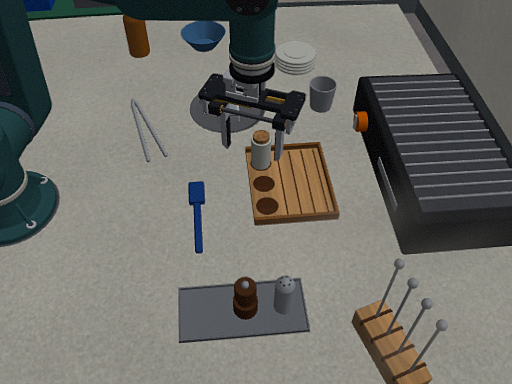

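>>> send_rows --moves "-1 0.007 0 -0.0232 4.5; -1 0.0088 0 -0.0226 4.5; -1 0.0105 0 -0.0218 4.5; -1 0.0122 0 -0.0209 4.5; -1 0.0138 0 -0.0199 4.5; -1 0.0153 0 -0.0188 4.5; -1 0.0168 0 -0.0175 4.5; -1 0.0181 0 -0.0161 4.5; -1 0.0193 0 -0.0146 4.5; -1 0.0204 0 -0.0131 4.5"

```text
time: 40.83
tool_pos: [0.5131, -0.2917, 0.2012]
ee_rot: [-1.57, -0.001, -1.218]
wrist_force: [0.2, 1.0, 0.1]
width: 0.0943
```

>>> send_rows --moves "-1 0 0.01 0 0; -1 0 0.015 0 0; -1 0 0.015 0 0; -1 0 0.005 0 0; -1 0 0 0 0; -1 0 0 0 0; -1 0 0 0 0; -1 0 0 0 0; -1 0 0 0 0; -1 0 0 0 0"

```text
time: 41.67
tool_pos: [0.5135, -0.2907, 0.1561]
ee_rot: [-1.57, -0.001, -1.214]
wrist_force: [-0.5, 1.7, 0.5]
width: 0.094
```

```bash
python3 p.py .5116 -.2915 .0739 -70 1
python3 - <<'E'
from h import *
s=imaging.snapshot("wrist");save(s,"w11")
print(proj(s,[(.5116,-.2915,.1)]))
E
```

```text
t 41.67 pos [ 0.5135 -0.2907  0.1561] rpy [-8.996e+01 -7.000e-02 -6.956e+01] w 0.0940 j [-0.61  0.2   1.38 -0.    1.56  0.6 ]
world d [-0.0019 -0.0008 -0.0822] roll total 0.4
0.0001 0.0822 -0.0021 0.44
[[255.61532043 219.82149592]]
```

View pics/w11.png

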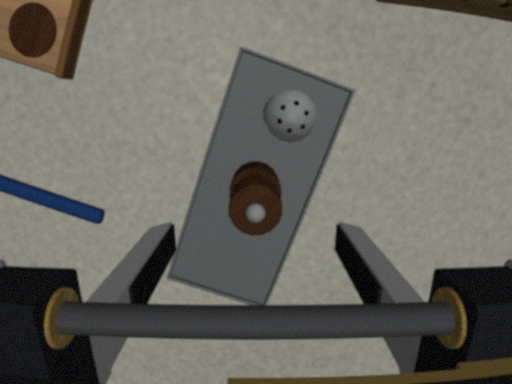

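>>> send_rows --moves "-1 0 0.012 -0.002 0; -1 0 0.018 0 0; -1 0 0.02 0 0; -1 0 0.015 0 0; -1 0 0.01 0 0; -1 0 0.005 0 0; -1 0 0.001 0 0; -1 0 0 0 0; -1 0 0 0 0; -1 0 0 0 0"

```text
time: 42.55
tool_pos: [0.5121, -0.2918, 0.0756]
ee_rot: [-1.569, -0.002, -1.214]
wrist_force: [1.5, 0.4, -0.6]
width: 0.0938
```

>>> send_rows --moves "0 0 0 0 0; 0.2 0 0 0 0; 0.5 0 0 0 0; 1 0 0 0 0; 1 0 0 0 0; 1 0 0 0 0; 1 0 0 0 0; 1 0 0 0 0; 1 0 0 0 0; 1 0 0 0 0"

```text
time: 43.38
tool_pos: [0.5113, -0.2913, 0.0742]
ee_rot: [-1.571, -0.0, -1.214]
wrist_force: [0.5, 0.9, -1.7]
width: 0.0396
```

```bash
python3 p.py .5116 -.2915 .0739 -70 1
```

```text
t 43.38 pos [ 0.5113 -0.2913  0.0742] rpy [-9.000e+01 -1.000e-02 -6.957e+01] w 0.0396 j [-0.61  0.25  1.49 -0.    1.4   0.6 ]
world d [ 0.0003 -0.0002 -0.0003] roll total 0.4
0.0003 0.0003 0.0002 0.43
```

>>> send_rows --moves "1 0 -0.005 0 0; 1 0 -0.02 0 0; 1 0 -0.025 0 0; 1 0 -0.03 0 0; 1 0 -0.03 0 0; 1 0 -0.014 0 0; 1 -0.012 0 0.008 -4.7; 1 -0.018 0 0.012 -4.7; 1 -0.02 0 0.014 -4.7; 1 -0.018 0 0.016 -4.7"

```text
time: 44.22
tool_pos: [0.5227, -0.2068, 0.1982]
ee_rot: [-1.571, 0.001, -0.883]
wrist_force: [-0.6, -0.2, -1.3]
width: 0.0392
```

```bash
python3 p.py .5795 .0163 .2 0.45 11
```

```text
t 44.22 pos [ 0.5227 -0.2068  0.1982] rpy [-9.001e+01  4.000e-02 -5.060e+01] w 0.0392 j [-0.48  0.12  1.39  0.    1.64  0.41]
world d [0.0568 0.2231 0.0018] roll total -51.0
-0.0124 -0.0002 0.0169 -4.64
-0.0110 -0.0002 0.0178 -4.64
-0.0095 -0.0002 0.0186 -4.64
-0.0080 -0.0002 0.0194 -4.64
-0.0064 -0.0002 0.0199 -4.64
-0.0047 -0.0002 0.0204 -4.64
-0.0031 -0.0002 0.0207 -4.64
-0.0014 -0.0002 0.0209 -4.64
0.0003 -0.0002 0.0209 -4.64
0.0020 -0.0002 0.0208 -4.64
0.0037 -0.0002 0.0206 -4.64
```

>>> send_rows --moves "1 -0.0124 0 0.0169 -4.6; 1 -0.011 0 0.0178 -4.6; 1 -0.0095 0 0.0186 -4.6; 1 -0.008 0 0.0194 -4.6; 1 -0.0064 0 0.0199 -4.6; 1 -0.0047 0 0.0204 -4.6; 1 -0.0031 0 0.0207 -4.6; 1 -0.0014 0 0.0209 -4.6; 1 0.0003 0 0.0209 -4.6; 1 0.002 0 0.0208 -4.6"

```text
time: 45.05
tool_pos: [0.5758, -0.004, 0.1981]
ee_rot: [-1.571, 0.001, -0.079]
wrist_force: [0.1, -0.2, -1.8]
width: 0.0394
```

>>> send_rows --moves "1 0.0037 0 0.0206 -4.6; 1 0 0 0 0; 1 0 0.01 0 0; 1 0 0.02 0 0; 1 0 0.02 0 0; 1 0 0.015 0 0; 1 0 0.005 0 0; 1 0 0 0 0; 1 0 0 0 0; 1 0 0 0 0"

```text
time: 45.88
tool_pos: [0.5821, 0.0146, 0.1296]
ee_rot: [-1.571, -0.002, -0.004]
wrist_force: [0.8, 0.3, -0.9]
width: 0.0393
```

```bash
python3 p.py .5795 .0163 .0785 0.45 1
```

```text
t 45.88 pos [0.5821 0.0146 0.1296] rpy [-90.02  -0.14  -0.22] w 0.0393 j [-0.07  0.19  1.44 -0.    1.51 -0.07]
world d [-0.0026  0.0017 -0.0511] roll total -0.7
-0.0026 0.0511 0.0017 -0.67
```

>>> send_rows --moves "1 -0.002 0.008 0.0018 0; 1 0 0.012 0 0; 1 0 0.012 0 0; 1 0 0.008 0 0; 1 0 0.005 0 0; 1 0 0.002 0 0; 1 0 0.001 0 0; 1 0 0 0 0; 1 0 0 0 0; 1 0 0 0 0"

```text
time: 46.72
tool_pos: [0.5798, 0.0168, 0.081]
ee_rot: [-1.571, -0.001, -0.003]
wrist_force: [0.6, -0.5, -1.9]
width: 0.0396
```

```bash
python3 p.py .5795 .0163 .0782 0.45 1
python3 - <<'E'
from h import *
s=imaging.snapshot("wrist");save(s,"w12")
E
```

```text
t 46.72 pos [0.5798 0.0168 0.081 ] rpy [-9.001e+01 -8.000e-02 -1.700e-01] w 0.0396 j [-0.07  0.22  1.51 -0.    1.41 -0.07]
world d [-0.0003 -0.0005 -0.0028] roll total -0.6
-0.0003 0.0028 -0.0005 -0.62
```

View pics/w12.png

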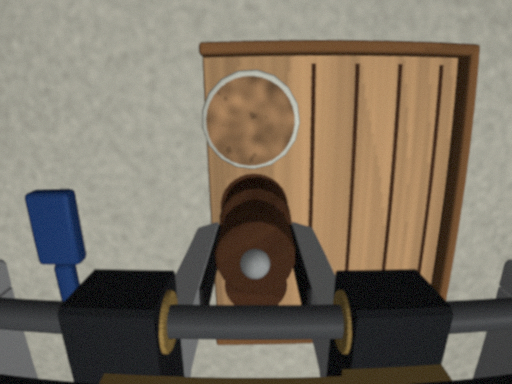

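>>> send_rows --moves "1 0 0.0015 0 0; 1 0 0.001 0 0; 1 0 0 0 0; 1 0 0 0 0; 1 0 0 0 0; 0 0 0 0 0; -0.3 0 0 0 0; -0.5 0 0 0 0; -0.5 0 0 0 0; -0.5 0 0 0 0"

```text
time: 47.6
tool_pos: [0.5793, 0.0169, 0.0777]
ee_rot: [-1.571, 0.0, -0.003]
wrist_force: [0.3, 0.7, 0.1]
width: 0.0687
```

>>> send_rows --moves "-1 0 -0.01 0 0; -1 0 -0.02 0 0; -1 0 -0.03 0 0; -1 0 -0.03 0 0; -1 0 -0.03 0 0; -1 -0.001 0 -0.015 5; -1 0.001 0 -0.02 5; -1 0.003 0 -0.022 5; -1 0.005 0 -0.022 5; -1 0.007 0 -0.022 5"

```text
time: 48.43
tool_pos: [0.5746, -0.0867, 0.1989]
ee_rot: [-1.571, -0.001, -0.443]
wrist_force: [-0.1, -0.7, -0.7]
width: 0.0939
```

```bash
python3 p.py .5855 -.2903 .195 -69.5 10
```

```text
t 48.43 pos [ 0.5746 -0.0867  0.1989] rpy [-8.999e+01 -7.000e-02 -2.538e+01] w 0.0939 j [-0.25  0.16  1.34 -0.    1.64  0.2 ]
world d [ 0.0109 -0.2036 -0.0039] roll total 44.1
0.0097 0.0004 -0.0179 4.41
0.0111 0.0004 -0.0171 4.41
0.0123 0.0004 -0.0162 4.41
0.0136 0.0004 -0.0152 4.41
0.0147 0.0004 -0.0141 4.41
0.0157 0.0004 -0.0130 4.41
0.0167 0.0004 -0.0117 4.41
0.0175 0.0004 -0.0104 4.41
0.0183 0.0004 -0.0090 4.41
0.0189 0.0004 -0.0076 4.41
```

>>> send_rows --moves "-1 0.0097 0 -0.0179 4.4; -1 0.0111 0 -0.0171 4.4; -1 0.0123 0 -0.0162 4.4; -1 0.0136 0 -0.0152 4.4; -1 0.0147 0 -0.0141 4.4; -1 0.0157 0 -0.013 4.4; -1 0.0167 0 -0.0117 4.4; -1 0.0175 0 -0.0104 4.4; -1 0.0183 0 -0.009 4.4; -1 0.0189 0 -0.0076 4.4"

```text
time: 49.27
tool_pos: [0.5865, -0.2904, 0.1987]
ee_rot: [-1.57, -0.001, -1.211]
wrist_force: [0.2, -0.2, -0.6]
width: 0.0941
```

>>> send_rows --moves "-1 0 0.01 0 0; -1 0 0.015 0 0; -1 0 0.015 0 0; -1 0 0.003 0 0; -1 0 0 0 0; -1 0 0 0 0; -1 0 0 0 0; -1 0 0 0 0; -1 0 0 0 0; -1 0 0 0 0"

```text
time: 50.1
tool_pos: [0.5868, -0.2894, 0.1557]
ee_rot: [-1.57, -0.001, -1.207]
wrist_force: [0.4, -0.5, 0.3]
width: 0.0941
```

```bash
python3 p.py .5855 -.2903 .0718 -69.5 1
python3 - <<'E'
from h import *
s=imaging.snapshot("wrist");save(s,"w13")
s=imaging.snapshot("side");save(s,"s13")
E
```

```text
t 50.10 pos [ 0.5868 -0.2894  0.1557] rpy [-8.995e+01 -7.000e-02 -6.916e+01] w 0.0941 j [-0.54  0.34  1.21 -0.    1.59  0.66]
world d [-0.0013 -0.0009 -0.0839] roll total 0.3
0.0004 0.0839 -0.0016 0.34
```

View pics/w13.png

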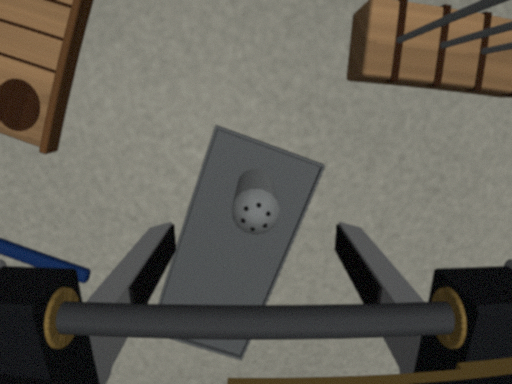

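View pics/s13.png

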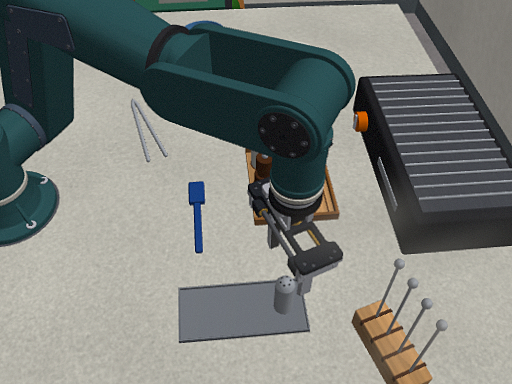

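Shaker centred between the fingers at (256,210). Descend and grip.

>>> send_rows --moves "-1 0 0.012 -0.0016 0; -1 0 0.018 0 0; -1 0 0.02 0 0; -1 0 0.015 0 0; -1 0 0.01 0 0; -1 0 0.005 0 0; -1 0 0.003 0 0; -1 0 0 0 0; -1 0 0 0 0; -1 0 0 0 0"

```text
time: 51.03
tool_pos: [0.5857, -0.2903, 0.0732]
ee_rot: [-1.569, -0.002, -1.207]
wrist_force: [0.4, 0.4, -0.8]
width: 0.0939
```

>>> send_rows --moves "0 0 0 0 0; 0.2 0 0 0 0; 0.5 0 0 0 0; 1 0 0 0 0; 1 0 0 0 0; 1 0 0 0 0; 1 0 0 0 0; 1 0 0 0 0; 1 0 0 0 0; 1 0 0 0 0"

```text
time: 51.87
tool_pos: [0.585, -0.2899, 0.0717]
ee_rot: [-1.571, -0.0, -1.207]
wrist_force: [-0.5, 0.3, 0.2]
width: 0.0355
```

```bash
python3 p.py .5855 -.2903 .0718 -69.5 1
```

```text
t 51.87 pos [ 0.585  -0.2899  0.0717] rpy [-9.000e+01 -1.000e-02 -6.917e+01] w 0.0355 j [-0.55  0.38  1.32 -0.    1.44  0.66]
world d [ 0.0005 -0.0004  0.0001] roll total 0.3
0.0005 -0.0001 0.0003 0.33
```

>>> send_rows --moves "1 0 -0.005 0 0; 1 0 -0.02 0 0; 1 0 -0.025 0 0; 1 0 -0.03 0 0; 1 0 -0.03 0 0; 1 0 -0.014 0 0; 1 -0.012 0 0.004 -4.7; 1 -0.015 0 0.007 -4.7; 1 -0.015 0 0.009 -4.7; 1 -0.014 0 0.01 -4.7"

```text
time: 52.7
tool_pos: [0.5844, -0.2253, 0.1957]
ee_rot: [-1.571, 0.001, -0.876]
wrist_force: [0.3, 0.5, -1.7]
width: 0.0358
```

```bash
python3 p.py .5805 -.047 .195 0.5 10
```

```text
t 52.70 pos [ 0.5844 -0.2253  0.1957] rpy [-9.001e+01  3.000e-02 -5.017e+01] w 0.0358 j [-0.46  0.26  1.22  0.    1.66  0.42]
world d [-0.0039  0.1783 -0.0007] roll total -50.7
-0.0139 0.0001 0.0111 -5.07
-0.0129 0.0001 0.0123 -5.07
-0.0118 0.0001 0.0134 -5.07
-0.0105 0.0001 0.0144 -5.07
-0.0092 0.0001 0.0153 -5.07
-0.0078 0.0001 0.0160 -5.07
-0.0064 0.0001 0.0166 -5.07
-0.0049 0.0001 0.0171 -5.07
-0.0034 0.0001 0.0175 -5.07
-0.0018 0.0001 0.0177 -5.07
```

>>> send_rows --moves "1 -0.0139 0 0.0111 -5; 1 -0.0129 0 0.0123 -5; 1 -0.0118 0 0.0134 -5; 1 -0.0105 0 0.0144 -5; 1 -0.0092 0 0.0153 -5; 1 -0.0078 0 0.016 -5; 1 -0.0064 0 0.0166 -5; 1 -0.0049 0 0.0171 -5; 1 -0.0034 0 0.0175 -5; 1 -0.0018 0 0.0177 -5"

```text
time: 53.53
tool_pos: [0.5821, -0.0469, 0.1957]
ee_rot: [-1.571, 0.0, -0.002]
wrist_force: [-1.0, -0.2, -2.2]
width: 0.0353
```

>>> send_rows --moves "1 0 0 0 0; 1 0 0.01 0 0; 1 0 0.02 0 0; 1 0 0.02 0 0; 1 0 0.015 0 0; 1 0 0.005 0 0; 1 0 0 0 0; 1 0 0 0 0; 1 0 0 0 0; 1 0 0 0 0"

```text
time: 54.37
tool_pos: [0.5834, -0.0483, 0.1274]
ee_rot: [-1.571, -0.003, -0.007]
wrist_force: [0.5, -0.2, -2.0]
width: 0.0357
```

```bash
python3 p.py .5805 -.047 .0759 0.5 1
```

```text
t 54.37 pos [ 0.5834 -0.0483  0.1274] rpy [-90.04  -0.16  -0.4 ] w 0.0357 j [-0.18  0.2   1.44 -0.    1.5  -0.17]
world d [-0.0029  0.0013 -0.0515] roll total -0.9
-0.0029 0.0515 0.0013 -0.90
```

>>> send_rows --moves "1 -0.0022 0.008 0.001 0; 1 0 0.012 0 0; 1 0 0.012 0 0; 1 0 0.008 0 0; 1 0 0.005 0 0; 1 0 0.002 0 0; 1 0 0.001 0 0; 1 0 0 0 0; 1 0 0 0 0; 1 0 0 0 0"

```text
time: 55.2
tool_pos: [0.5808, -0.047, 0.0785]
ee_rot: [-1.571, -0.001, -0.006]
wrist_force: [-0.3, 0.4, -1.7]
width: 0.0356
```

```bash
python3 p.py .5805 -.047 .0757 0.5 1
python3 - <<'E'
from h import *
s=imaging.snapshot("wrist");save(s,"w14")
s=imaging.snapshot("side");save(s,"s14",cv2.resize(s["image"][125:230,235:345],None,fx=5.7,fy=5.7,interpolation=cv2.INTER_CUBIC))
E
```

```text
t 55.20 pos [ 0.5808 -0.047   0.0785] rpy [-9.002e+01 -8.000e-02 -3.700e-01] w 0.0356 j [-0.18  0.23  1.5  -0.    1.41 -0.17]
world d [-0.0003 -0.     -0.0028] roll total -0.9
-0.0003 0.0028 -0.0000 -0.87
```

View pics/w14.png

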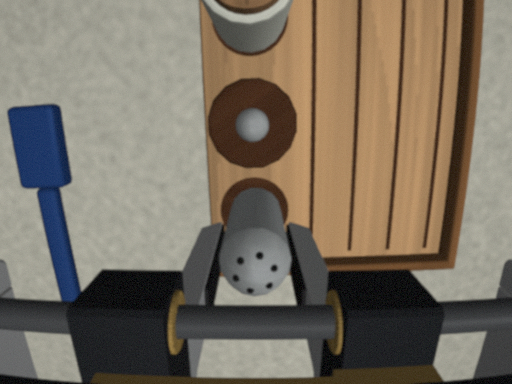

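View pics/s14.png

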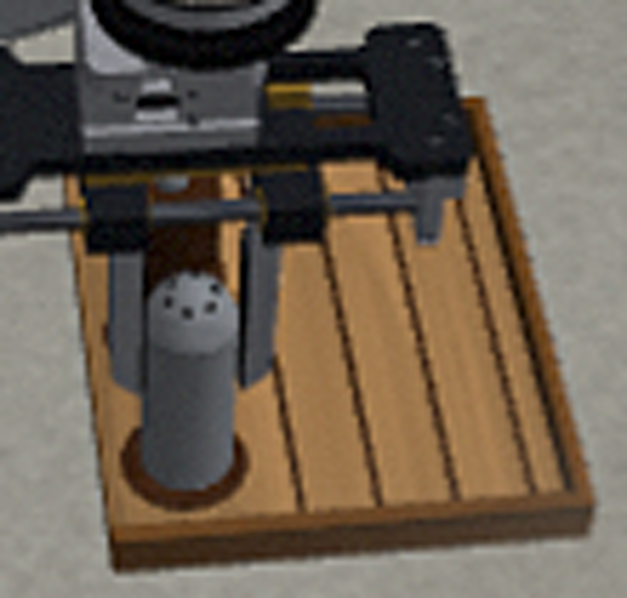

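>>> send_rows --moves "1 0 0.0015 0 0; 1 0 0.001 0 0; 1 0 0 0 0; 1 0 0 0 0; 1 0 0 0 0; 0 0 0 0 0; -0.3 0 0 0 0; -0.5 0 0 0 0; -0.5 0 0 0 0; -0.5 0 0 0 0"

```text
time: 56.13
tool_pos: [0.5802, -0.0469, 0.0752]
ee_rot: [-1.571, 0.0, -0.007]
wrist_force: [0.3, 0.6, 1.1]
width: 0.0654
```

>>> send_rows --moves "-1 0 -0.01 0 0; -1 0 -0.02 0 0; -1 0 -0.03 0 0; -1 0 -0.03 0 0; -1 0 -0.03 0 0; -1 -0.015 0 -0.02 0; -1 -0.02 0 -0.03 0; -1 -0.02 0 -0.035 0; -1 -0.02 0 -0.035 0; -1 -0.02 0 -0.035 0"

```text
time: 56.97
tool_pos: [0.4834, -0.2023, 0.1964]
ee_rot: [-1.572, -0.001, -0.005]
wrist_force: [0.9, -1.2, -0.2]
width: 0.094
```

>>> send_rows --moves "-1 -0.02 0 -0.035 0; -1 -0.02 0 -0.035 0; -1 -0.02 0 -0.03 0; -1 -0.015 0 -0.02 0; -1 -0.01 0 -0.01 0; -1 0 0 0 0; -1 0 0 0 0; -1 0 0 0 0; -1 0 0 0 0; -1 0 0 0 0"

```text
time: 57.8
tool_pos: [0.3992, -0.3297, 0.1954]
ee_rot: [-1.571, -0.0, -0.005]
wrist_force: [-0.1, 0.1, 0.9]
width: 0.0939
```

Run:
```python
from h import *
np.set_printoptions(precision=4,suppress=True)
print(robot.get_obs()["tool_pos"])
T=imaging.snapshot("top");save(T,"t15")
S=imaging.snapshot("side");save(S,"s15")
f=lambda im,a,b,c,d,k:cv2.resize(im[a:b,c:d],None,fx=k,fy=k,interpolation=cv2.INTER_CUBIC)
save(T,"t15r",f(T["image"],105,205,185,300,6)); save(S,"s15r",f(S["image"],125,230,235,345,5.7))
for s in(T,S):
  for n in "tin","mill","jar","shaker":
    for q in imaging.landmark_of(s,n)[:1]: print(n,np.round(q["centre"],1),round(q["conf"],2))
```

```text
[ 0.3992 -0.3297  0.1954]
tin [140.1 205. ] 0.87
mill [240.2 177.2] 0.71
jar [216. 177.] 0.72
shaker [268.7 178.2] 0.56
tin [228.  111.3] 0.71
mill [265.5 183.5] 0.61
jar [258.8 163.1] 0.67
shaker [268.9 206.3] 0.93
```

View pics/t15r.png

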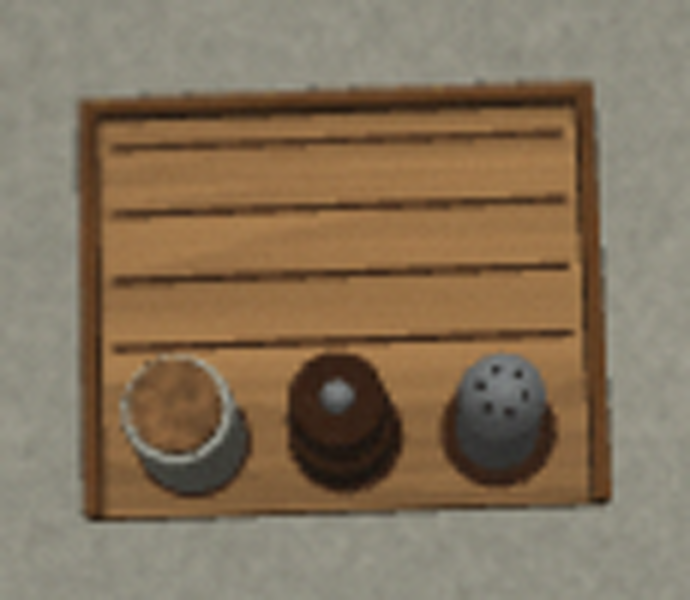

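View pics/s15r.png

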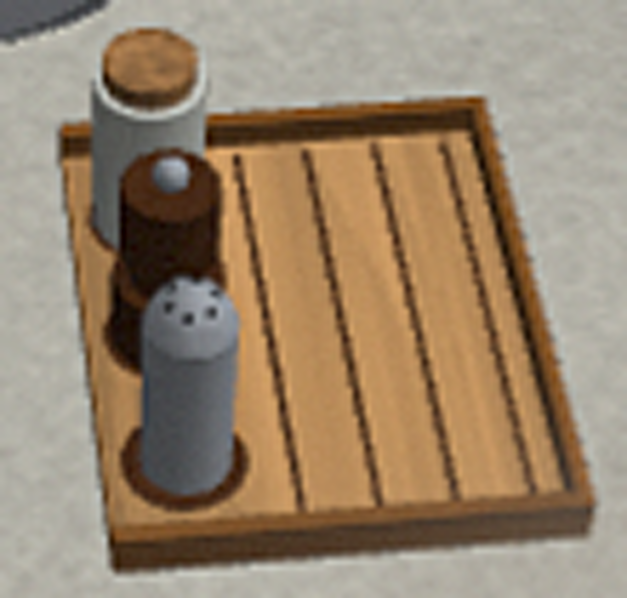

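View pics/t15.png

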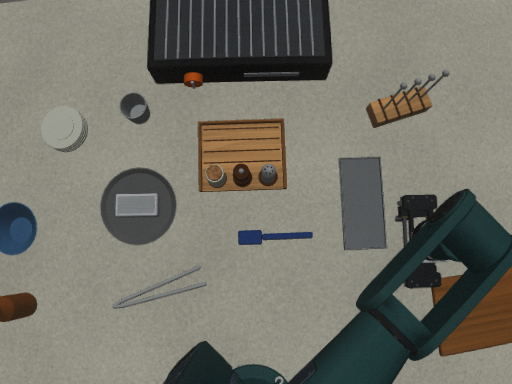

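The rack picture matches the one from the start: the cork, ball and dome sit within 1 px of their starting positions. The tin is centred on the plate at about (137,205), and the brush has not moved.

```bash
python3 -c "
from bench import order
print(order.close_job())"
```

```text
the job is handed in; nothing more can be done
None
```

The job is done and handed in at about 58 s of the 138 s allowed. I stood the shaker, mill and jar upright on the tray. With all three there, I set the tin flat on the plate. Then I put the jar, mill and shaker back on their own marks.

**Final checks:**
- **Seasonings:** in the last top and side pictures all three stand upright, within about 1 px (roughly 2 mm) of where they stood at the start.
- **Tin:** the wrist camera put it about 2 mm from the plate's centre, lying flat.
- **Brush:** it shows in the same place as at the start.
- **Arm:** it is clear of everything. The wrist forces I read at the end of each move stayed under about 7 N.

**Disagreements:** the wrist camera read some points 2–9 mm further to the robot's left than the other two cameras did. The largest gap was on the tin's position before I picked it up. I went with values in between, and every grasp closed on the expected width.

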